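# Stack the rinsed sample cups on the drying unit

### The job

Set the drying tray by its handle fully home on the two pegs of the blue drying unit, then stack all the rinsed sample cups on it mouth-down in two straight towers, each mouth rim squarely on the foot rim of the cup below: those with blue feet centred on the blue mark, those with yellow feet on the yellow mark. When every cup is stacked, switch the dryer on by pushing the red-balled lever right over; leave the other things on the bench where they are.

Things in the scene. Friction and masses are not known exactly. Their poses are not given: they have to be found in the camera images.
- dryer: low blue blower housing of the drying unit, fixed, 150 (x) x 270 (y) x 50 mm high, two upright steel pegs on its top. Origin: centre of its underside
- dryer_top (a point): centre of the dryer's flat top face, 50 mm above the bench, axes as the dryer's. The two pegs stand 42 mm from here along +y and -y; each is 12 mm in diameter, 24 mm high, the upper 8 mm tapered to 5 mm
- tray: loose aluminium drying tray, 120 (x) x 250 (y) x 10 mm thick, lying flat on the bench at the start, 0.28 to 0.46 kg; four thin rubber feet are part of the thickness; two through holes, 15 mm square, at 42 mm along +y and -y take the dryer's pegs (either way round fits). Origin: centre of its underside, z up
- tray_handle (a point): centre of the tray's black handle bar, 55 mm above the tray's underside: a bar 12 mm thick (x) and high, 60 mm long along the tray's y, on two thin posts 24 mm either side of the middle
- tray_blue (a point): centre of the blue round mark (66 mm across, flat) on the tray's top face, 90 mm along the tray's +y, 10 mm above its underside
- tray_yellow (a point): centre of the yellow round mark on the tray's top face, 90 mm along the tray's -y
- console: cream switch console, fixed, 120 (x) x 100 (y) x 30 mm high, the lever housing on its top (70 x 50 mm, top at 55 mm). Origin: centre of its underside; the lever swings in its x-z plane
- switch (a joint): toggle lever of the dryer: 0 = off, leaning 0.5 rad to the console's -x (towards the robot); 1.0 rad = fully on, leaning 0.5 rad to +x. The pivot lies 52 mm above the console's underside, on its middle; stays where it is left, moves with about 1 N at the ball
- switch_tip (a point): centre of the red ball (26 mm in diameter) at the end of the lever, 75 mm from the pivot
- blue1: steel sample cup with blue foot (None if absent; 4 to 6 present), open, starts mouth-down, 60 mm tall, wall 5 mm, four shallow notches in the rim, 0.08-0.17 kg. Outer diameter 58 mm at the mouth, tapering to 50 mm just under the foot, a blue disc 58 mm across, 7 mm thick, on top when mouth-down, its raised foot rim as wide as the mouth rim. Origin: centre of the mouth rim plane; z from mouth to foot (up when mouth-down). Grip the body below the foot
- blue2: steel sample cup with blue foot (None if absent; 4 to 6 present), open, starts mouth-down, 60 mm tall, wall 5 mm, four shallow notches in the rim, 0.08-0.17 kg. Outer diameter 58 mm at the mouth, tapering to 50 mm just under the foot, a blue disc 58 mm across, 7 mm thick, on top when mouth-down, its raised foot rim as wide as the mouth rim. Origin: centre of the mouth rim plane; z from mouth to foot (up when mouth-down). Grip the body below the foot
- blue3: steel sample cup with blue foot (None if absent; 4 to 6 present), open, starts mouth-down, 60 mm tall, wall 5 mm, four shallow notches in the rim, 0.08-0.17 kg. Outer diameter 58 mm at the mouth, tapering to 50 mm just under the foot, a blue disc 58 mm across, 7 mm thick, on top when mouth-down, its raised foot rim as wide as the mouth rim. Origin: centre of the mouth rim plane; z from mouth to foot (up when mouth-down). Grip the body below the foot
- yellow1: steel sample cup with yellow foot (None if absent; 4 to 6 present), open, starts mouth-down, 60 mm tall, wall 5 mm, four shallow notches in the rim, 0.08-0.17 kg. Outer diameter 58 mm at the mouth, tapering to 50 mm just under the foot, a yellow disc 58 mm across, 7 mm thick, on top when mouth-down, its raised foot rim as wide as the mouth rim. Origin: centre of the mouth rim plane; z from mouth to foot (up when mouth-down). Grip the body below the foot
- yellow2: steel sample cup with yellow foot (None if absent; 4 to 6 present), open, starts mouth-down, 60 mm tall, wall 5 mm, four shallow notches in the rim, 0.08-0.17 kg. Outer diameter 58 mm at the mouth, tapering to 50 mm just under the foot, a yellow disc 58 mm across, 7 mm thick, on top when mouth-down, its raised foot rim as wide as the mouth rim. Origin: centre of the mouth rim plane; z from mouth to foot (up when mouth-down). Grip the body below the foot
- yellow3: steel sample cup with yellow foot (None if absent; 4 to 6 present), open, starts mouth-down, 60 mm tall, wall 5 mm, four shallow notches in the rim, 0.08-0.17 kg. Outer diameter 58 mm at the mouth, tapering to 50 mm just under the foot, a yellow disc 58 mm across, 7 mm thick, on top when mouth-down, its raised foot rim as wide as the mouth rim. Origin: centre of the mouth rim plane; z from mouth to foot (up when mouth-down). Grip the body below the foot
- tip_box: pipette tip box, blue with a pale lid, 85 x 120 x 60 mm, a bystander, to be left alone. Origin: centre of its underside
- amber_bottle: amber reagent bottle, 60 mm diameter, 130 mm tall, a bystander, to be left alone. Origin: centre of its underside
- dishes: pile of three flat round dishes, 90 mm diameter, 45 mm high, a bystander, to be left alone. Origin: centre of its underside
- jar: white wide jar, 80 mm diameter, 90 mm tall, a bystander, to be left alone. Origin: centre of its underside
- tube_rack: orange tube rack with a row of small capped tubes, 50 x 140 x 53 mm, a bystander, to be left alone. Origin: centre of its underside
There are look-alikes about, which are no part of the job. What is shaped like the console but brown is not meant.

How it is judged:
By the outcome, as a careful person would: the job done as asked, in the order asked, and still so for the second after the job is handed in, with the robot touching nothing.
Of blue1, yellow1, blue2, yellow2, blue3, yellow3 only 4 to 6 are there at a start; the rules pass over those that are not, and their reading is None.
At some moment in a run one of tray may be knocked a few centimetres aside while the robot is not near it.
Once in a run the grip may slacken for a moment while it holds something.
It also fails if it takes over 210 s, if anything falls off the work surface, if the arm or the gripper's body presses on something with over 40 N, if the wrist force passes 120 N, or if a joint passes its speed limit or range.

### The arm

A 6-joint arm with a two-finger parallel gripper is mounted at the origin on the work surface. World frame = base frame: x ahead of the robot, y to its left, z up, the work surface at z = 0. Lengths are in m, angles in rad, forces in N, time in s.
With the tool pointing down it reaches from about 0.35 to 0.775 m from the base axis. Payload 7.3 kg.
Tool frame: the origin (TCP) lies midway between the tips of the shut fingers; the grasp point (between the pads) lies robot.grasp_offset behind it (robot.grasp_offset is the distance from the TCP to the grasp point, in m); z points along the fingers, x is the direction in which the jaws open and shut, and the axes are right-handed (so a half turn about z gives the same grasp; the last joint's range is limited). The gripper opens to 92 mm and grips with 3 to 60 N. Pads are 19 mm wide; open, the fingers measure 130 mm over their backs; the gripper's body (75 mm by 190 mm) begins 47 mm behind the grasp point.
Start: joints at [1.124, 0.342, 1.524, -0, 1.275, -0.146], TCP at [0.156, 0.501, 0.227] pointing down, gripper open.
Joint ranges: [-2.53, 2.53], [-0.77, 2.02], [0.04, 2.7], [-1, 4.14], [0.28, 2.66], [-3.11, 3.11]. Speed limits (rad/s): [2.57, 2.57, 3.14, 3.14, 3.14, 3.14].

### API

Orientations are given as [roll, pitch, yaw] about the fixed x, y, z axes, in that order (R = Rz(yaw) Ry(pitch) Rx(roll)).
In Python, from cell import robot gives the robot as it stands. The module is installed in compiled form; this text tells all that it offers.
- The arm moves only by the tool move_arm, never from a script. Its argument "increments" is a list of rows, each a list of 7 numbers: the finger opening in mm, from 0 to 91.8, then the shift along the tool's x, y, z in mm, then the turn, a rotation vector about the tool's x, y, z in rad. A call has 1 to 12 rows; each row shifts and turns the pose as measured when the row begins, along the tool's axes as they then stand; what a row does not reach is not made up. A row lasts 1/8 s, in which the tool goes at most 62.5 mm and 10.7 degrees, less where a joint would pass 70% of its speed; a pose out of reach is approached as far as the arm can. A call is refused whole if a number of a shift passes 62.5 or a number of a turn 0.188, either way. A call with a gripper value outside its range is refused whole. The fingers move at their own pace and stop on an object; "newtons" is the grip in N (left out, the last holds). Time passes only in rows, so rows that do not move let the fingers close. It gives the time, the measured TCP pose, the force and the opening at its end, in the units of the state.
- robot.observe(): the state, without advancing time (a new reading comes with each control period).
- robot.read_camera(name): name is "scene" or "top"; returns a dict with "img" (480x640x3 uint8, red, green, blue), "fx", "fy", "cx", "cy" (pixels), "T" (4x4, takes a point from camera to world coordinates). Camera axes: x right, y down, z forward; pixel columns grow to the right and rows downward; lengths in m; the calibration is good to about 2 mm. A picture is of the moment at which its call begins. There is no depth.
- robot.hand_in(): hands the job in, once; it reports no verdict.
Trained networks look in the newest picture that a camera, given by its name, has taken for a name from the list of things; names that differ only in an ending like _2 or _b are one class to them, and where a whole thing is asked for, a point or a joint stands for the part that bears it (a point fixed in the world has none). Each returns a list of dicts, best first, with "conf" (0 to 1); they miss things now and then, are a little off and sometimes report something else, mostly with a low value. They report only what shows in the picture. A call takes as long as a camera call. They do not tell look-alikes from the thing itself.
- robot.look_for(thing, camera): "rect" ([left, top, width, height] in pixels, round what is visible of it).
The state is a dict: "time": time; "qpos": joint angles; "qvel": joint speeds; "joint_efforts": joint torques, N m; "tool_pos": TCP position; "tool_rot": TCP orientation; "contact_force": force on the tool from outside, world axes, zero at the start; "torque": the same for the moment, N m; "opening": finger opening in m.
Only numpy, scipy, OpenCV 4.12 (cv2) and the standard library are available. Lean on these libraries where they do the work, as an engineer would, in place of code of your own. Each camera call takes 0.05 s, during which the arm holds its last target.

## Working session

There is one attempt and no reset: what is moved stays moved. The work goes in short steps, Python scripts to look and compute and a tool call to move; the robot and the scene stay as the last step left them, time stands still between calls to the robot, and variables do not carry over. Pictures are saved under pics/ and viewed, and the job is handed in when it is done.

Besides the shell and the picture viewer there is one more tool, called by a JSON object that holds its "name" and its "arguments". move_arm: Moves the arm, as the interface text tells. Its arguments: {"type":"object","properties":{"increments":{"type":"array"},"newtons":{"type":"number"}},"required":["increments"]}

```bash
mkdir -p pics; ls; python3 - <<'E'
from cell import robot
import cv2,numpy as np
s=robot.observe()
for k,v in s.items(): print(k,np.round(v,4))
print(robot.grasp_offset)
for n in ['scene','top']:
    c=robot.read_camera(n)
    cv2.imwrite(f'pics/{n}0.png',cv2.cvtColor(c['img'],cv2.COLOR_RGB2BGR))
    print(n,c['fx'],c['fy'],c['cx'],c['cy'],np.round(c['T'],4).tolist())
E
```

```text
pics
time 0.0
qpos [ 1.124   0.3427  1.525  -0.      1.2754 -0.146 ]
qvel [ 0.0003  0.0008  0.0005 -0.0007  0.0007 -0.0001]
joint_efforts [-2.60000e-03 -4.31221e+01 -2.44228e+01  7.16000e-02  5.56000e-02
 -2.00000e-04]
tool_pos [0.1553 0.501  0.226 ]
tool_rot [-3.1414e+00  1.5000e-03  1.2700e+00]
contact_force [-0.4943  0.1385 -0.0806]
torque [-0.009   0.038   0.0329]
opening 0.0916
0.0188
scene 606.8047861253457 606.8047861253457 316.9057979076424 235.75997425925738 [[0.6723, 0.6103, -0.4189, 1.1307], [0.7401, -0.5449, 0.3941, -0.5811], [0.0122, -0.575, -0.8181, 1.3085], [0.0, 0.0, 0.0, 1.0]]
top 585.2452634754737 585.2452634754737 326.3350929318925 235.81864973374977 [[0.1004, -0.9748, 0.1994, 0.2385], [-0.9949, -0.0987, 0.0186, -0.0089], [0.0016, -0.2002, -0.9797, 1.4162], [0.0, 0.0, 0.0, 1.0]]
```

View pics/scene0.png

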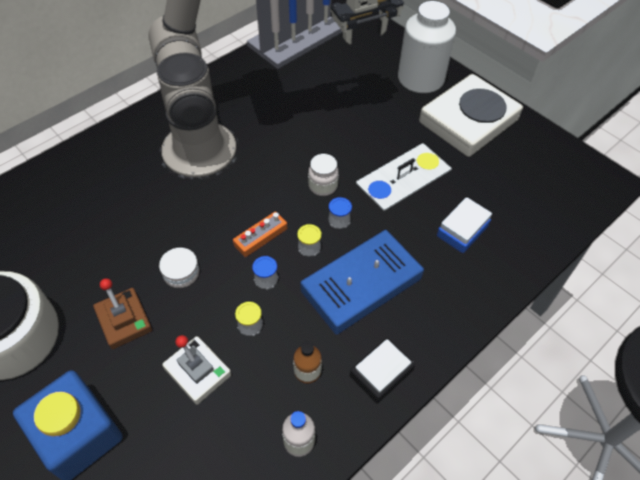

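View pics/top0.png

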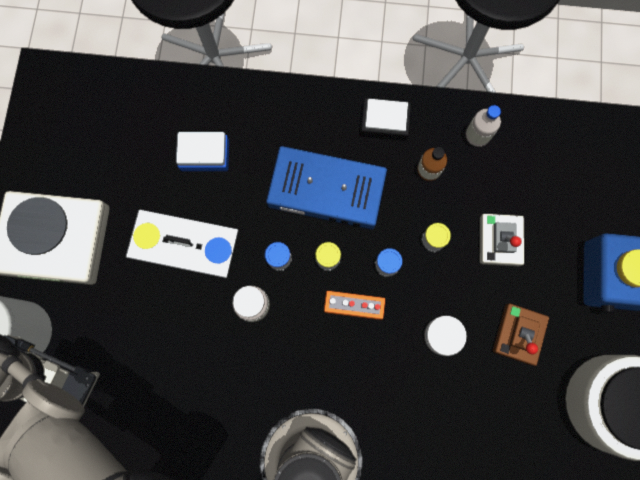

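```bash
cat > h.py <<'E'
import numpy as np, cv2
from cell import robot
def cam(n):
    return robot.read_camera(n)
def save(c,name,roi=None,k=1):
    im=cv2.cvtColor(c['img'],cv2.COLOR_RGB2BGR)
    if roi: x,y,w,h=roi; im=im[y:y+h,x:x+w]
    if k!=1: im=cv2.resize(im,None,fx=k,fy=k,interpolation=cv2.INTER_CUBIC)
    cv2.imwrite('pics/'+name,im)
def proj(c,P):
    P=np.atleast_2d(P); T=np.array(c['T']); q=(P-T[:3,3])@T[:3,:3]
    return np.c_[q[:,0]/q[:,2]*c['fx']+c['cx'], q[:,1]/q[:,2]*c['fy']+c['cy']]
def ray(c,uv):
    T=np.array(c['T']); d=np.array([(uv[0]-c['cx'])/c['fx'],(uv[1]-c['cy'])/c['fy'],1.])
    return T[:3,3],T[:3,:3]@d
def onplane(c,uv,z):
    o,d=ray(c,uv); return o+d*(z-o[2])/d[2]
def tri(obs):
    A=np.zeros((3,3));b=np.zeros(3);L=[]
    for c,uv in obs:
        o,d=ray(c,uv); d=d/np.linalg.norm(d); M=np.eye(3)-np.outer(d,d); A+=M;b+=M@o; L.append((M,o))
    p=np.linalg.solve(A,b); return p,[float(np.linalg.norm(M@(p-o))) for M,o in L]
def blobs(c,col,amin=60):
    hsv=cv2.cvtColor(c['img'],cv2.COLOR_RGB2HSV)
    lo,hi={'blue':((105,130,70),(125,255,255)),'yellow':((22,120,90),(35,255,255)),'red':((0,150,90),(6,255,255))}[col]
    m=cv2.inRange(hsv,lo,hi)
    n,l,s,ce=cv2.connectedComponentsWithStats(m)
    return [(s[i,4],s[i,:4],ce[i],l==i) for i in range(1,n) if s[i,4]>=amin]
E
python3 - <<'E'
from h import *
for n in ['scene','top']:
    c=cam(n)
    for col in ['blue','yellow','red']:
        for a,b,ce,_ in blobs(c,col,25): print(n,col,a,b,np.round(ce,1), np.round(onplane(c,ce,0.055),3))
    save(c,n+'1.png',(150,100,340,255) if n=='scene' else (110,90,440,290),2.3 if n=='scene' else 1.8)
E
```

```text
scene blue 155 [289   0   8  23] [292.3  10.7] [-0.262  0.591  0.055]
scene blue 32 [323   0   7   5] [325.9   1.8] [-0.224  0.712  0.055]
scene blue 297 [369 181  22  17] [379.3 189.2] [0.487 0.25  0.055]
scene blue 378 [328 197  25  19] [339.9 206. ] [0.458 0.131 0.055]
scene blue 435 [437 219  54  34] [459.5 237.9] [0.734 0.287 0.055]
scene blue 6462 [301 230 123 104] [360.9 280.3] [0.656 0.014 0.055]
scene blue 454 [252 255  26  23] [264.3 266.1] [ 0.47  -0.134  0.055]
scene blue 5012 [ 13 370 106 110] [ 68.5 429.5] [ 0.509 -0.684  0.055]
scene blue 196 [291 411  14  17] [297.6 418.7] [ 0.807 -0.32   0.055]
scene yellow 255 [417 153  21  16] [427.5 160.6] [0.505 0.423 0.055]
scene yellow 406 [297 224  25  21] [309.  233.7] [0.471 0.012 0.055]
scene yellow 509 [235 301  27  24] [247.8 312.7] [ 0.544 -0.243  0.055]
scene yellow 1478 [ 35 393  45  42] [ 56.7 413.6] [ 0.463 -0.686  0.055]
scene red 111 [100 278  12  12] [105.1 283.4] [ 0.256 -0.447  0.055]
scene red 115 [175 335  13  12] [181.1 340.6] [ 0.499 -0.398  0.055]
top blue 159 [487 105  14  14] [493.5 111.3] [ 0.871 -0.364  0.055]
top blue 289 [177 135  52  35] [210.3 162.3] [0.669 0.317 0.055]
top blue 6241 [266 146 121  80] [326.7 185.6] [0.639 0.028 0.055]
top blue 1948 [601 233  39  73] [616.6 269.6] [ 0.504 -0.669  0.055]
top blue 511 [205 238  26  25] [217.6 250. ] [0.456 0.269 0.055]
top blue 523 [264 242  26  25] [276.8 253.9] [0.46  0.129 0.055]
top blue 523 [377 248  26  26] [389.4 260.2] [ 0.472 -0.137  0.055]
top yellow 496 [133 223  26  25] [146.  235.5] [0.473 0.443 0.055]
top yellow 505 [426 223  25  25] [437.8 234.8] [ 0.545 -0.246  0.055]
top yellow 504 [315 242  26  25] [327.7 253.9] [0.473 0.009 0.055]
top yellow 655 [618 250  22  37] [630.1 267.6] [ 0.511 -0.701  0.055]
top red 80 [510 237  11  10] [515.1 241. ] [ 0.548 -0.43   0.055]
top red 111 [526 343  12  11] [531.6 348.1] [ 0.302 -0.476  0.055]
```

View pics/scene1.png

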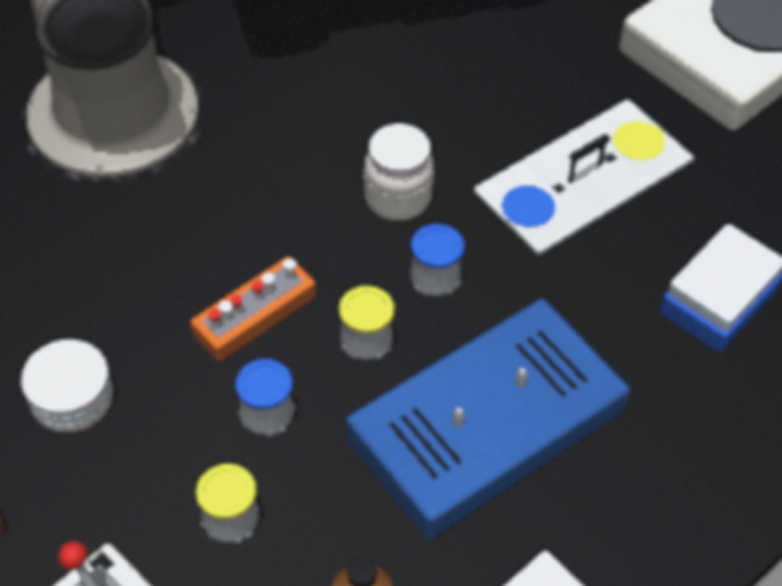

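View pics/top1.png

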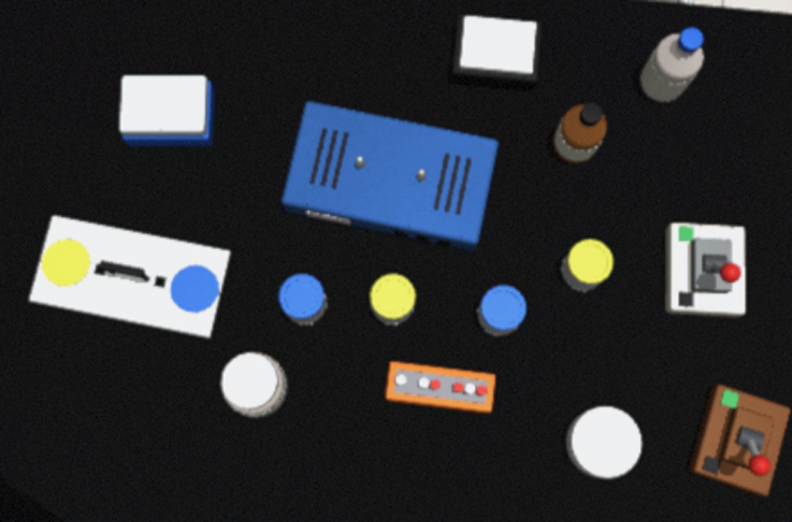

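```bash
cat >> h.py <<'E'
from scipy.spatial.transform import Rotation as Ro
from scipy.optimize import least_squares
def near(bl,uv,r=12):
    b=[x for x in bl if np.hypot(*(x[2]-uv))<r]
    return max(b,key=lambda x:x[0]) if b else None
def meas_disc(cs,cols_uv,col,r=.029,z0=.053,z1=.060,guess=None):
    """fit x,y,z of a coloured disc (thickness z1-z0) to blob centroids in cams"""
    t=np.linspace(0,2*np.pi,60,endpoint=False)
    ring=np.c_[r*np.cos(t),r*np.sin(t),0*t]
    def cen(c,p):
        pts=np.r_[ring+p,ring+p-[0,0,z1-z0]] if z1>z0 else ring+p
        u=proj(c,pts).astype(np.float32); hull=cv2.convexHull(u); m=cv2.moments(hull)
        return np.array([m['m10']/m['m00'],m['m01']/m['m00']])
    f=lambda p: np.concatenate([cen(c,p)-uv for c,uv in zip(cs,cols_uv)])
    s=least_squares(f,guess,diff_step=1e-4)
    return s.x,s.fun
E
cat > m.py <<'E'
from h import *
S=cam('scene');T=cam('top')
bs={k:blobs(S,k,25) for k in('blue','yellow','red')}; bt={k:blobs(T,k,25) for k in('blue','yellow','red')}
def go(name,col,us,ut,z0,z1,r,g):
    a=near(bs[col],us);b=near(bt[col],ut)
    p,f=meas_disc([S,T],[a[2],b[2]],col,r,z0,z1,g); print(name,np.round(p,4),'res px',np.round(f,2)); return p
go('blueA','blue',(340,206),(277,254),.053,.06,.029,[.46,.13,.06])
go('blueB','blue',(264,266),(389,260),.053,.06,.029,[.47,-.13,.06])
go('yelA','yellow',(309,234),(328,254),.053,.06,.029,[.47,.01,.06])
go('yelB','yellow',(248,313),(438,235),.053,.06,.029,[.54,-.24,.06])
b=go('mblue','blue',(379,189),(217,250),.01,.01,.033,[.45,.27,.01])
y=go('myel','yellow',(427.5,160.6),(146,235.5),.01,.01,.033,[.47,.44,.01])
d=b-y; print('tray c',(b+y)/2,'len',np.hypot(*d[:2]),'yaw of +y',np.arctan2(d[1],d[0]))
print('ball',tri([(S,near(bs['red'],(181,340))[2]),(T,near(bt['red'],(515,241))[2])]))
save(S,'peg_s.png',(330,250,70,50),10);save(T,'peg_t.png',(290,165,80,50),10)
save(S,'con_s.png',(150,325,90,80),8);save(T,'con_t.png',(465,200,80,80),8)
for t in ['dryer','console','tip_box','amber_bottle','dishes','jar','tube_rack','blue1','yellow1','tray']:
    for n in ['scene','top']:
        print(t,n,[(np.round(x['rect']),round(x['conf'],2)) for x in robot.look_for(t,n)][:4])
E
python3 m.py
```

```text
blueA [0.4602 0.1288 0.0624] res px [-0.25  0.05 -0.18 -0.15]
blueB [ 0.472  -0.1357  0.0628] res px [-0.3   0.04 -0.23 -0.18]
yelA [0.4722 0.0097 0.0625] res px [-0.3   0.05 -0.22 -0.18]
yelB [ 0.5445 -0.2446  0.0622] res px [-0.44  0.05 -0.36 -0.27]
mblue [0.4634 0.279  0.0096] res px [-0.32  0.08 -0.22 -0.2 ]
myel [0.4816 0.4582 0.01  ] res px [-0.29  0.09 -0.19 -0.18]
tray c [0.47248864 0.36857598 0.00981651] len 0.18011641310975954 yaw of +y -1.6717385061966779
ball (array([ 0.53285174, -0.40836296,  0.12319954]), [0.00021205142713382136, 0.0002120514271336099])
dryer scene [(array([299., 228., 127., 104.]), 0.97)]
dryer top [(array([267., 146., 121.,  84.]), 0.72), (array([267., 242.,  27.,  29.]), 0.6)]
console scene [(array([164., 338.,  67.,  65.]), 0.88), (array([296., 222.,  25.,  37.]), 0.65), (array([ 90., 280.,  60.,  68.]), 0.59)]
console top [(array([481., 215.,  43.,  48.]), 0.89), (array([494., 302.,  56.,  62.]), 0.83)]
tip_box scene [(array([436., 199.,  51.,  52.]), 0.71)]
tip_box top [(array([175., 130.,  54.,  39.]), 0.95)]
amber_bottle scene [(array([293., 342
[... 309 characters left out ...]
]
jar scene [(array([304., 154.,  34.,  40.]), 0.68), (array([162., 333.,  67.,  73.]), 0.39)]
jar top [(array([231., 283.,  38.,  38.]), 0.8)]
tube_rack scene [(array([233., 209.,  54.,  48.]), 0.81)]
tube_rack top [(array([322., 290.,  63.,  30.]), 0.72)]
blue1 scene [(array([251., 255.,  22.,  36.]), 0.74), (array([329., 198.,  19.,  29.]), 0.67)]
blue1 top [(array([266., 242.,  28.,  31.]), 0.96), (array([380., 247.,  22.,  29.]), 0.64)]
yellow1 scene [(array([298., 224.,  25.,  34.]), 0.89), (array([236., 303.,  28.,  34.]), 0.57)]
yellow1 top [(array([420., 224.,  30.,  28.]), 0.75)]
tray scene [(array([355., 142.,  94.,  66.]), 0.95)]
tray top [(array([126., 209., 114.,  68.]), 0.66)]
```

```bash
cd pics; python3 -c "
import cv2,numpy as np
a=[cv2.resize(cv2.imread(f),(400,300)) for f in ['peg_s.png','peg_t.png','con_s.png','con_t.png']]
cv2.imwrite('m1.png',np.vstack([np.hstack(a[:2]),np.hstack(a[2:])]))"
```

```text
(no output)
```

View pics/m1.png

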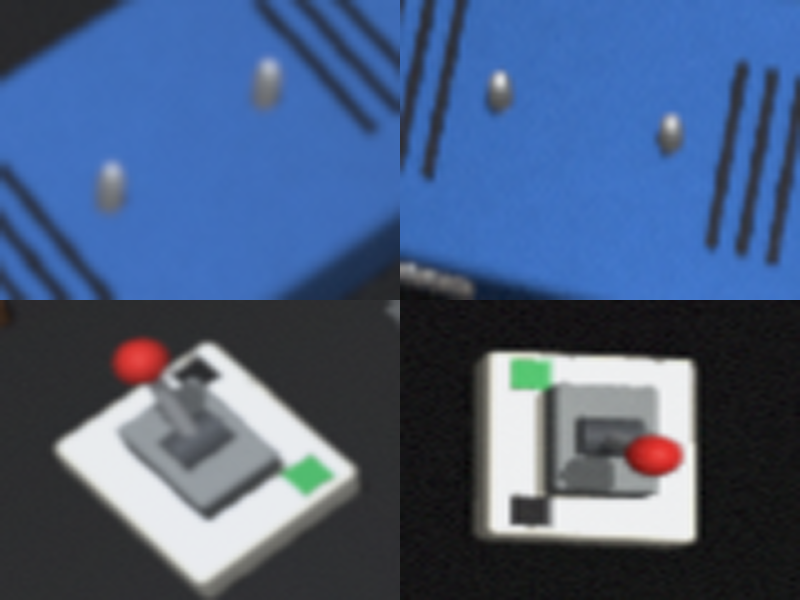

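```bash
cat > d.py <<'E'
from h import *
S=cam('scene');T=cam('top')
def pegcen(c,roi):
    x,y,w,h=roi
    R=c['img'][y:y+h,x:x+w].astype(float); bl=np.median(R.reshape(-1,3),0)
    W=(R[...,0]-bl[0]); W=np.clip(W/60,0,1); W[W<.25]=0
    v,u=np.mgrid[y:y+h,x:x+w]; return np.array([(W*u).sum(),(W*v).sum()])/W.sum(), W.sum()
rs=[(344,272,12,16),(371,255,12,16)]; rt=[(305,174,10,12),(339,181,11,13)]
cs=[pegcen(S,r) for r in rs]; ct=[pegcen(T,r) for r in rt]; print(cs,ct)
t=np.linspace(0,2*np.pi,40); k=[(.006,.05),(.006,.066),(.0025,.074)]
def cen(c,p):
    pts=np.concatenate([np.c_[p[0]+r*np.cos(t),p[1]+r*np.sin(t),0*t+z] for r,z in k])
    m=cv2.moments(cv2.convexHull(proj(c,pts).astype(np.float32))); return np.array([m['m10'],m['m01']])/m['m00']
P=[]
# scene peg0 is lower-left (image) = more -y ; top peg right one = -y
for a,b in ((cs[0],ct[1]),(cs[1],ct[0])):
    s=least_squares(lambda p:np.r_[cen(S,p)-a[0],cen(T,p)-b[0]],[.65,.02],diff_step=1e-4); print(np.round(s.x,4),np.round(s.fun,2)); P.append(s.x)
d=P[1]-P[0]; print('peg centre',(P[0]+P[1])/2,'sep',np.hypot(*d),'yaw +y',np.arctan2(d[1],d[0])); C=(P[0]+P[1])/2
# outline fit
for c,nm in((S,'s'),(T,'t')):
    b=[x for x in blobs(c,'blue',3000) if x[0]>5500 and x[2][0]>200][0]
    ct_,_=cv2.findContours(b[3].astype(np.uint8),cv2.RETR_EXTERNAL,cv2.CHAIN_APPROX_NONE)
    hull=cv2.convexHull(max(ct_,key=len)); ar=cv2.moments(hull); obs=np.array([ar['m10'],ar['m01']])/ar['m00']
    def box(p):
        cc,ss=np.cos(p[2]),np.sin(p[2]); q=[]
        for X in(-.075,.075):
            for Y in(-.135,.135):
                for Z in((0.,.05)): q.append([p[0]+cc*X-ss*Y,p[1]+ss*X+cc*Y,Z])
        return cv2.convexHull(proj(c,np.array(q)).astype(np.float32))
    def res(p):
        B=box(p); return [cv2.pointPolygonTest(B,(float(u[0][0]),float(u[0][1])),True)-.3 for u in max(ct_,key=len)]
    s=least_squares(res,[C[0],C[1],np.arctan2(d[1],d[0])-np.pi/2],loss='soft_l1',diff_step=1e-4); print(nm,'outline',np.round(s.x,4),s.cost/len(s.fun))
# tray outline
for c,nm in((S,'s'),(T,'t')):
    pass
E
python3 d.py
```

```text
[(array([348.9820394 , 280.09154114]), np.float64(28.766666666666666)), (array([376.34647887, 262.9228169 ]), np.float64(29.583333333333336))] [(array([309.60467206, 178.8131177 ]), np.float64(18.55)), (array([343.85564054, 185.85277247]), np.float64(17.43333333333333))]
[ 0.6399 -0.0112] [-0.11  1.03 -0.73  0.55]
[0.6494 0.0726] [-0.09  0.94 -0.64  0.48]
peg centre [0.64463596 0.03071809] sep 0.08433551109110703 yaw +y 1.4586418389965266
s outline [ 0.6432  0.0326 -0.1071] 0.479452654222741
t outline [ 0.6478  0.0285 -0.1195] 1.00570731358776
```

```bash
python3 - <<'E'
from h import *
S=cam('scene');T=cam('top')
print('jar top',onplane(T,(250,303),.09),onplane(S,(323,163),.09))
for uv in((328,291),(385,296),(384,318),(325,312)): print('rack',onplane(T,uv,.045))
print('dish',onplane(T,(446,336),.045),'bottle',onplane(T,(438,153),.13))
for uv in((481,215),(524,215),(524,264),(482,264)): print('console',onplane(T,uv,.03))
for k in ((199,339),(229,371),(196,399),(164,366)): print('con s',onplane(S,k,.03))
print(robot.observe()['time'])
E
```

```text
jar top [0.33689017 0.17231644 0.09      ] [0.34116667 0.17834295 0.09      ]
rack [ 3.86486639e-01 -3.08511201e-05  4.50000000e-02]
rack [ 0.38824556 -0.13405389  0.045     ]
rack [ 0.33703203 -0.13585301  0.045     ]
rack [0.33704229 0.00203155 0.045     ]
dish [ 0.31028351 -0.28178782  0.045     ] bottle [ 0.72060605 -0.22159397  0.13      ]
console [ 0.61008745 -0.35229868  0.03      ]
console [ 0.62065163 -0.45658623  0.03      ]
console [ 0.49976301 -0.46057837  0.03      ]
console [ 0.48963323 -0.36044214  0.03      ]
con s [ 0.51017473 -0.3617786   0.03      ]
con s [ 0.61786278 -0.35805871  0.03      ]
con s [ 0.62115111 -0.45001377  0.03      ]
con s [ 0.51171375 -0.45848377  0.03      ]
1.5
```

```bash
cat >> h.py <<'E'
def plan(tgt,yaw,op,step=50,pose=None,n=None):
    """print rows to bring TCP to tgt (m), tool down with yaw"""
    s=robot.observe(); p=np.array(s['tool_pos']); R=Ro.from_euler('xyz',s['tool_rot']).as_matrix()
    Rt=Ro.from_euler('xyz',[np.pi,0,yaw]).as_matrix()
    d=np.array(tgt)-p; rv=Ro.from_matrix(R.T@Rt).as_rotvec()
    if n is None: n=int(max(1,np.ceil(np.linalg.norm(d)*1000/step),np.ceil(np.linalg.norm(rv)/.17)))
    print('t',round(s['time'],2),'pos',np.round(p,4),'rot',np.round(s['tool_rot'],3),'n',n)
    for i in range(n):
        Ri=R@Ro.from_rotvec(rv*i/n).as_matrix()
        sh=Ri.T@d/n*1000
        print([op]+[round(float(v),1) for v in sh]+[round(float(v),3) for v in rv/n])
E
python3 - <<'E'
from h import *
plan([.4725,.3686,.15],-.101,60)
E
```

```text
t 1.5 pos [0.1555 0.5015 0.2268] rot [-3.142 -0.     1.27 ] n 9
[60, -3.7, 38.0, 8.5, -0.0, -0.0, 0.152]
[60, 2.1, 38.1, 8.5, -0.0, -0.0, 0.152]
[60, 7.9, 37.4, 8.5, -0.0, -0.0, 0.152]
[60, 13.5, 35.7, 8.5, -0.0, -0.0, 0.152]
[60, 18.8, 33.3, 8.5, -0.0, -0.0, 0.152]
[60, 23.6, 30.0, 8.5, -0.0, -0.0, 0.152]
[60, 27.9, 26.1, 8.5, -0.0, -0.0, 0.152]
[60, 31.5, 21.6, 8.5, -0.0, -0.0, 0.152]
[60, 34.4, 16.5, 8.5, -0.0, -0.0, 0.152]
```

{"name": "move_arm", "arguments": {"increments": [[60, -3.7, 38, 8.5, 0, 0, 0.152], [60, 2.1, 38.1, 8.5, 0, 0, 0.152], [60, 7.9, 37.4, 8.5, 0, 0, 0.152], [60, 13.5, 35.7, 8.5, 0, 0, 0.152], [60, 18.8, 33.3, 8.5, 0, 0, 0.152], [60, 23.6, 30, 8.5, 0, 0, 0.152], [60, 27.9, 26.1, 8.5, 0, 0, 0.152], [60, 31.5, 21.6, 8.5, 0, 0, 0.152], [60, 34.4, 16.5, 8.5, 0, 0, 0.152], [60, 0, 0, 0, 0, 0, 0]], "newtons": 40}}

```text
time: 2.75
tool_pos: [0.4803, 0.3601, 0.1479]
tool_rot: [-3.139, -0.001, -0.141]
contact_force: [-0.3, -0.4, -0.7]
opening: 0.0601
```

```bash
python3 - <<'E'
from h import *
S=cam('scene');T=cam('top')
save(S,'a_s.png',(300,80,180,140),4);save(T,'a_t.png',(90,180,180,140),4)
plan([.4725,.3686,.15],-.101,60)
E
```

```text
t 2.85 pos [0.4783 0.3615 0.1487] rot [-3.138 -0.    -0.137] n 1
[60, -6.7, -6.2, -1.3, -0.004, -0.0, -0.036]
```

View pics/a_s.png

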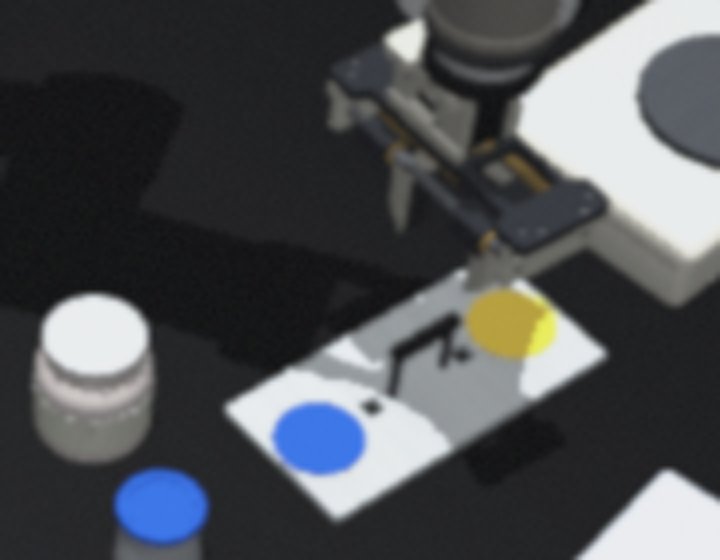

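View pics/a_t.png

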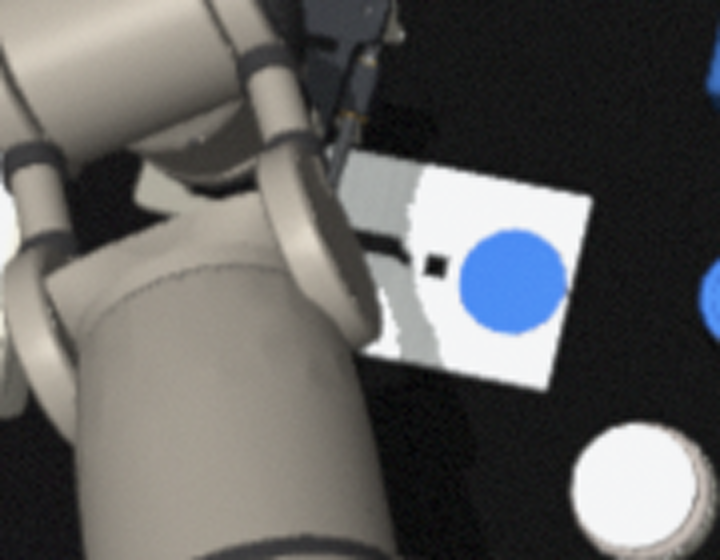

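{"name": "move_arm", "arguments": {"increments": [[60, -6.5, -6, 0, 0, 0, -0.036], [60, 0, 0, 0, 0, 0, 0], [60, 0, 0, 0, 0, 0, 0]]}}

```text
time: 3.22
tool_pos: [0.4699, 0.3707, 0.1498]
tool_rot: [-3.137, -0.001, -0.093]
contact_force: [-0.6, 0.2, -0.2]
opening: 0.0602
```

```bash
python3 - <<'E'
from h import *
S=cam('scene');T=cam('top')
print(near(blobs(T,'blue'),(217.6,250))[2],near(blobs(S,'blue'),(379.3,189.2))[2])
plan([.4725,.3686,.036],-.101,60,step=40)
E
```

```text
[217.55905512 250.03149606] [379.33333333 189.18518519]
t 3.33 pos [0.4702 0.3705 0.1497] rot [-3.137e+00 -1.000e-03 -9.300e-02] n 3
[60, 0.8, 0.7, 37.9, -0.002, -0.0, 0.003]
[60, 0.8, 0.7, 37.9, -0.002, -0.0, 0.003]
[60, 0.8, 0.6, 37.9, -0.002, -0.0, 0.003]
```

{"name": "move_arm", "arguments": {"increments": [[60, 1, 0.7, 35, -0.003, 0, 0.003], [60, 0.8, 0.7, 35, 0, 0, 0.003], [60, 0.5, 0.3, 25, 0, 0, 0], [60, 0, 0, 12, 0, 0, 0], [60, 0, 0, 0, 0, 0, 0], [60, 0, 0, 0, 0, 0, 0]]}}

```text
time: 4.08
tool_pos: [0.4742, 0.3702, 0.0426]
tool_rot: [-3.137, -0.005, -0.099]
contact_force: [0.6, 0.7, -0.2]
opening: 0.0596
```

```bash
python3 - <<'E'
from h import *
plan([.4725,.3686,.036],-.101,60,step=40)
E
```

```text
t 4.08 pos [0.4742 0.3702 0.0426] rot [-3.137 -0.005 -0.099] n 1
[60, -1.6, 1.8, 6.5, -0.005, -0.005, 0.002]
```

{"name": "move_arm", "arguments": {"increments": [[60, -1.5, 1.7, 6.5, -0.005, -0.005, 0.002], [60, 0, 0, 0, 0, 0, 0], [0, 0, 0, 0, 0, 0, 0], [0, 0, 0, 0, 0, 0, 0], [0, 0, 0, 0, 0, 0, 0], [0, 0, 0, 0, 0, 0, 0], [0, 0, 0, 0, 0, 0, 0]], "newtons": 50}}

```text
time: 4.95
tool_pos: [0.4736, 0.3693, 0.038]
tool_rot: [-3.14, -0.003, -0.101]
contact_force: [-0.6, 0.1, -0.2]
opening: 0.0145
```

```bash
python3 - <<'E'
from h import *
S=cam('scene');T=cam('top')
print(near(blobs(T,'blue'),(217.6,250))[2],near(blobs(S,'blue'),(379.3,189.2))[2])
s=robot.observe();print(s['tool_pos'],s['tool_rot'],s['opening'],s['contact_force'])
save(S,'b_s.png',(300,80,180,140),4)
E
```

```text
[217.61372549 249.90784314] [379.33333333 189.18518519]
[0.47348448 0.36927752 0.03802684] [-3.13975472 -0.0032993  -0.10082489] 0.011711239833310171 [ 0.40794839 -0.09469616  0.64885184]
```

View pics/b_s.png

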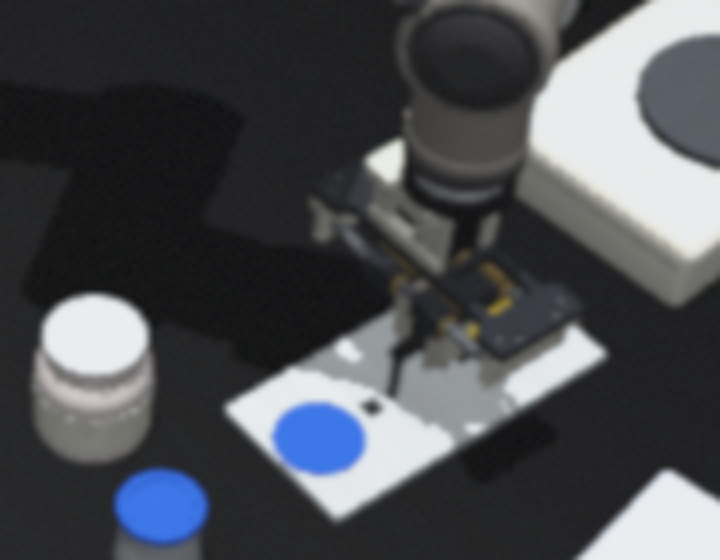

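{"name": "move_arm", "arguments": {"increments": [[0, 0, 0, -15, 0, 0, 0], [0, 0, 0, -30, 0, 0, 0], [0, 0, 0, -30, 0, 0, 0], [0, 0, 0, -20, 0, 0, 0], [0, 0, 0, -10, 0, 0, 0], [0, 0, 0, 0, 0, 0, 0]], "newtons": 60}}

```text
time: 5.8
tool_pos: [0.4714, 0.3681, 0.1465]
tool_rot: [3.14, 0.001, -0.101]
contact_force: [-1.0, -0.5, -4.9]
opening: 0.0113
```

```bash
python3 - <<'E'
from h import *
plan([.6455,.031,.148],-.112,0,step=40)
s=robot.observe();print(s['opening'],s['contact_force'],s['torque'])
E
```

```text
t 5.8 pos [0.4714 0.3681 0.1465] rot [ 3.14e+00  1.00e-03 -1.01e-01] n 10
[0, 20.7, 31.8, -0.1, 0.0, 0.0, 0.001]
[0, 20.7, 31.8, -0.1, 0.0, 0.0, 0.001]
[0, 20.8, 31.7, -0.1, 0.0, 0.0, 0.001]
[0, 20.8, 31.7, -0.1, 0.0, 0.0, 0.001]
[0, 20.9, 31.7, -0.1, 0.0, 0.0, 0.001]
[0, 20.9, 31.7, -0.1, 0.0, 0.0, 0.001]
[0, 20.9, 31.6, -0.1, 0.0, 0.0, 0.001]
[0, 21.0, 31.6, -0.1, 0.0, 0.0, 0.001]
[0, 21.0, 31.6, -0.1, 0.0, 0.0, 0.001]
[0, 21.0, 31.6, -0.2, 0.0, 0.0, 0.001]
0.01133908604537528 [-0.97541632 -0.4956871  -4.91312169] [-0.14924327  0.03478787 -0.00933203]
```

{"name": "move_arm", "arguments": {"increments": [[0, 10, 16, 0, 0, 0, 0.001], [0, 20, 31, 0, 0, 0, 0.001], [0, 21, 32, 0, 0, 0, 0.001], [0, 21, 32, 0, 0, 0, 0.001], [0, 21, 32, 0, 0, 0, 0.001], [0, 21, 32, 0, 0, 0, 0.001], [0, 21, 31, 0, 0, 0, 0.001], [0, 21, 31, 0, 0, 0, 0.001], [0, 21, 31, 0, 0, 0, 0.001], [0, 17, 26, 0, 0, 0, 0.001], [0, 8, 13, 0, 0, 0, 0.001], [0, 0, 0, 0, 0, 0, 0]]}}

```text
time: 7.3
tool_pos: [0.6397, 0.017, 0.1326]
tool_rot: [3.13, 0.024, -0.117]
contact_force: [-0.5, 0.5, -4.7]
opening: 0.011
```

```bash
cat > t.py <<'E'
from h import *
import sys
S=cam('scene');T=cam('top')
s=robot.observe()
z=s['tool_pos'][2]-.038+.0105
for c,n in((S,'S'),(T,'T')):
    for col in('blue','yellow'):
        for a,b,ce,_ in blobs(c,col,100):
            p=onplane(c,ce,z)
            if abs(p[0]-.645)<.1 and abs(p[1]-.03)<.2 and a<1500: print(n,col,a,ce,np.round(p,4))
save(S,sys.argv[1]+'_s.png',(270,150,200,180),4);save(T,sys.argv[1]+'_t.png',(230,110,200,150),4)
plan([.6455,.031,.148],-.112,0,step=40); print(s['opening'],s['contact_force'],s['torque'])
E
python3 t.py c
```

```text
S blue 495 [327.12323232 283.14949495] [ 0.6289 -0.0736  0.1054]
T blue 392 [274.86734694 178.06122449] [0.63   0.1492 0.1054]
T blue 549 [369.96357013 188.72859745] [ 0.6266 -0.0737  0.1054]
T blue 301 [360.19269103 218.60465116] [ 0.5533 -0.0574  0.1054]
t 7.4 pos [0.6393 0.0187 0.1329] rot [ 3.131  0.024 -0.115] n 1
[0, 4.4, -12.8, -15.3, 0.011, 0.024, -0.003]
0.011215194368777995 [ 0.11264103  0.48497595 -5.17795739] [-0.0396984   0.04812943 -0.01531123]
```

View pics/c_s.png

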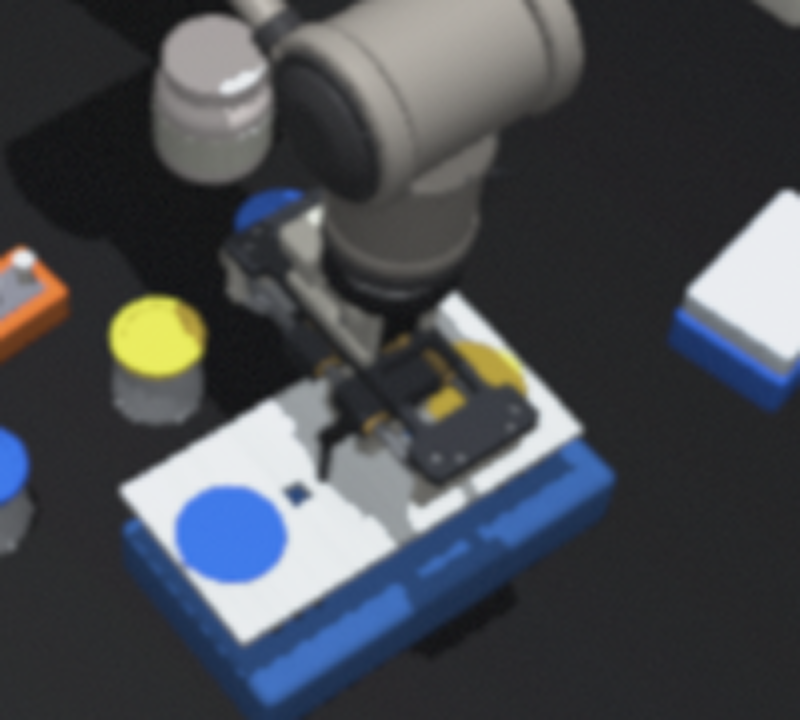

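View pics/c_t.png

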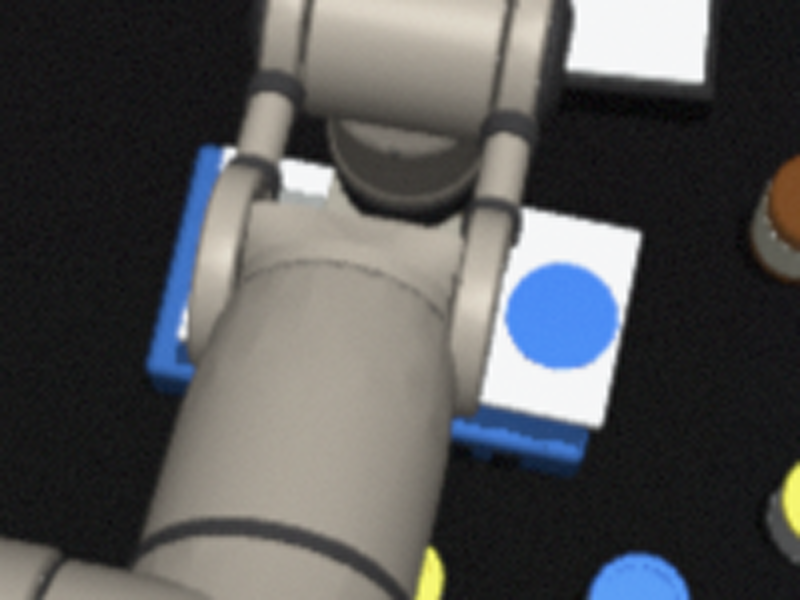

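{"name": "move_arm", "arguments": {"increments": [[0, 4.5, -12, -14, 0.011, 0.022, -0.003], [0, 0, 0, 0, 0, 0, 0], [0, 0, 0, 0, 0, 0, 0]]}}

```text
time: 7.78
tool_pos: [0.6452, 0.0345, 0.1486]
tool_rot: [-3.14, -0.001, -0.108]
contact_force: [0.4, 0.5, -5.4]
opening: 0.0112
```

```bash
cat >> t.py <<'E'
a=[x for x in blobs(S,'blue',200) if 300<x[2][0]<400 and 240<x[2][1]<310 and x[0]<1500]
b=[x for x in blobs(T,'blue',480) if 340<x[2][0]<400 and 160<x[2][1]<215 and x[0]<1500]
if a and b:
    p,f=meas_disc([S,T],[a[0][2],b[0][2]],'blue',.033,z,z,[.63,-.06,z]); th=-np.pi/2+s['tool_rot'][2]
    print('blue',np.round(p,4),np.round(f,2),'centre',np.round(p[:2]-.09*np.array([np.cos(th),np.sin(th)]),4))
E
python3 t.py d
```

```text
S blue 494 [335.44939271 277.68825911] [ 0.6375 -0.0562  0.1211]
T blue 704 [365.03835227 208.11505682] [ 0.5751 -0.0657  0.1211]
T blue 558 [362.82616487 183.08602151] [ 0.6338 -0.0554  0.1211]
t 7.88 pos [0.6455 0.0342 0.1486] rot [-3.14e+00 -1.00e-03 -1.08e-01] n 1
[0, 0.4, 3.2, 0.6, -0.002, -0.001, 0.004]
0.011518494343114223 [-0.671996    0.34223115 -4.34858633] [-0.14106319  0.08969327 -0.00413907]
blue [ 0.6027 -0.0501  0.0643] [-9.01  1.72 -7.06 -5.86] centre [0.6124 0.0393]
```

```bash
sed -i "s/and x\[0\]<1500\]$/and x[0]<640]/" t.py; python3 t.py d
```

```text
S blue 497 [335.38631791 277.82696177] [ 0.6375 -0.0564  0.1207]
T blue 686 [364.81049563 208.65014577] [ 0.5739 -0.0653  0.1207]
T blue 557 [363.08258528 183.23877917] [ 0.6336 -0.0561  0.1207]
t 7.97 pos [0.6454 0.0336 0.1482] rot [-3.14  -0.    -0.109] n 1
[0, 0.4, 2.6, 0.2, -0.002, -0.0, 0.003]
0.011607531730602298 [ 0.14324002 -1.0069165  -4.53945877] [-0.10868642  0.02120254 -0.01579468]
blue [ 0.6353 -0.0554  0.1174] [-0.39  0.08 -0.3  -0.25] centre [0.6451 0.034 ]
```

{"name": "move_arm", "arguments": {"increments": [[0, 0, 2.8, 10, -0.002, 0, 0.003], [0, 0, 0, 14, 0, 0, 0], [0, 0, 0, 0, 0, 0, 0], [0, 0, 0, 0, 0, 0, 0]]}}

```text
time: 8.48
tool_pos: [0.6444, 0.0301, 0.121]
tool_rot: [3.141, 0.002, -0.113]
contact_force: [-0.1, 0.3, -4.1]
opening: 0.011
```

```bash
python3 t.py e
```

```text
S blue 485 [333.20618557 284.34226804] [ 0.6357 -0.0603  0.0936]
S yellow 110 [397.28181818 241.17272727] [0.651  0.1394 0.0936]
T blue 492 [365.2398374  210.26219512] [ 0.5772 -0.0678  0.0936]
T blue 535 [363.89345794 187.46168224] [ 0.6318 -0.0599  0.0936]
t 8.57 pos [0.6443 0.0302 0.1211] rot [ 3.141e+00  3.000e-03 -1.130e-01] n 1
[0, 1.1, -1.0, -26.9, 0.001, 0.003, -0.001]
0.011296025440964008 [ 0.60565739 -0.08738017 -4.4616968 ] [-0.09947689  0.03158429  0.02622121]
blue [ 0.603  -0.0538  0.0385] [-8.05  1.52 -6.34 -5.25] centre [0.6131 0.0357]
```

View pics/e_s.png

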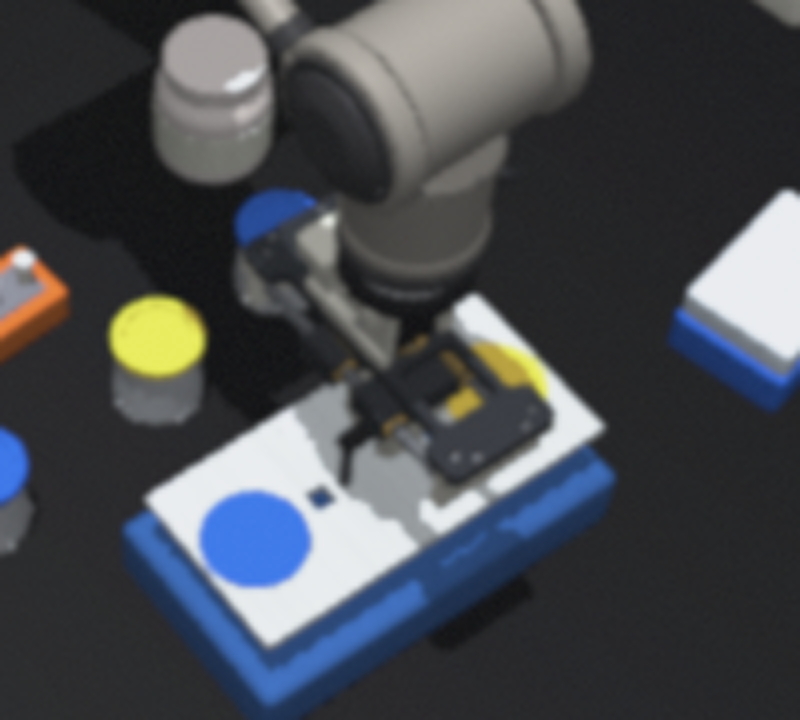

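{"name": "move_arm", "arguments": {"increments": [[0, 0.8, -0.8, 5, 0, 0.003, 0], [0, 0, 0, 5, 0, 0, 0], [0, 0, 0, 4, 0, 0, 0], [0, 0, 0, 0, 0, 0, 0]]}}

```text
time: 9.07
tool_pos: [0.6455, 0.031, 0.1066]
tool_rot: [3.141, -0.002, -0.113]
contact_force: [0.4, 0.4, -4.2]
opening: 0.0114
```

```bash
python3 t.py f
```

```text
S blue 473 [333.59196617 287.69344609] [ 0.6372 -0.0598  0.0796]
S yellow 117 [397.09401709 244.76068376] [0.6526 0.1395 0.0796]
T blue 499 [366.50901804 208.72344689] [ 0.5848 -0.0711  0.0796]
T blue 528 [363.24810606 188.41477273] [ 0.6335 -0.0591  0.0796]
t 9.18 pos [0.6458 0.031  0.1071] rot [ 3.141e+00 -3.000e-03 -1.130e-01] n 2
[0, -0.1, 0.0, -20.5, 0.0, -0.001, -0.0]
[0, -0.1, 0.0, -20.5, 0.0, -0.001, -0.0]
0.011627161337833467 [ 0.62189531  0.19678446 -3.87916457] [-0.11420445  0.07168704 -0.06420002]
blue [ 0.6084 -0.0569  0.033 ] [-7.92  1.51 -6.26 -5.17] centre [0.6186 0.0325]
```

View pics/f_s.png

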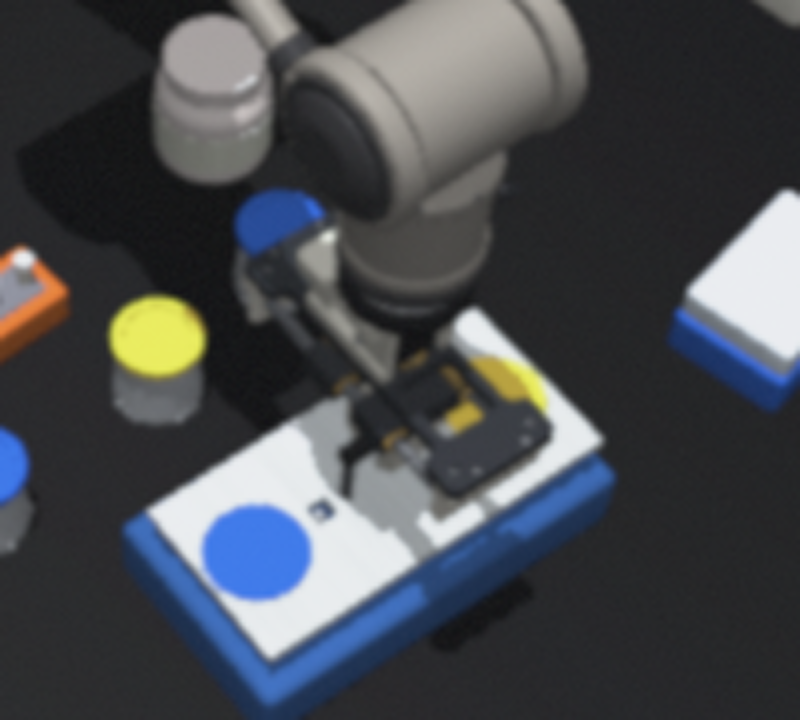

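{"name": "move_arm", "arguments": {"increments": [[0, -0.5, 0, 4, 0, 0, 0], [0, 0, 0, 4, 0, 0, 0], [0, 0, 0, 4, 0, 0, 0], [0, 0, 0, 3, 0, 0, 0], [0, 0, 0, 0, 0, 0, 0]]}}

```text
time: 9.8
tool_pos: [0.6453, 0.031, 0.0911]
tool_rot: [3.141, -0.003, -0.113]
contact_force: [0.3, -0.2, -4.7]
opening: 0.0117
```

```bash
python3 t.py g
```

```text
S blue 472 [333.34957627 290.94279661] [ 0.637  -0.0596  0.064 ]
S yellow 124 [396.33870968 248.52419355] [0.653  0.1391 0.064 ]
T blue 162 [272.9382716  179.85185185] [0.6375 0.1583 0.064 ]
T blue 548 [367.8120438  201.57481752] [ 0.6067 -0.0734  0.064 ]
T blue 511 [362.78082192 190.27592955] [ 0.6333 -0.059   0.064 ]
t 9.9 pos [0.6455 0.031  0.0915] rot [ 3.141e+00 -3.000e-03 -1.130e-01] n 2
[0, 0.1, 0.0, -28.2, 0.0, -0.002, -0.0]
[0, 0.0, 0.0, -28.2, 0.0, -0.002, -0.0]
0.011276852938912134 [-0.46077743 -0.3329524  -5.07875656] [-0.06158706  0.02891281  0.02037927]
blue [ 0.6211 -0.0625  0.0422] [-5.73  1.11 -4.57 -3.76] centre [0.6312 0.0269]
```

View pics/g_s.png

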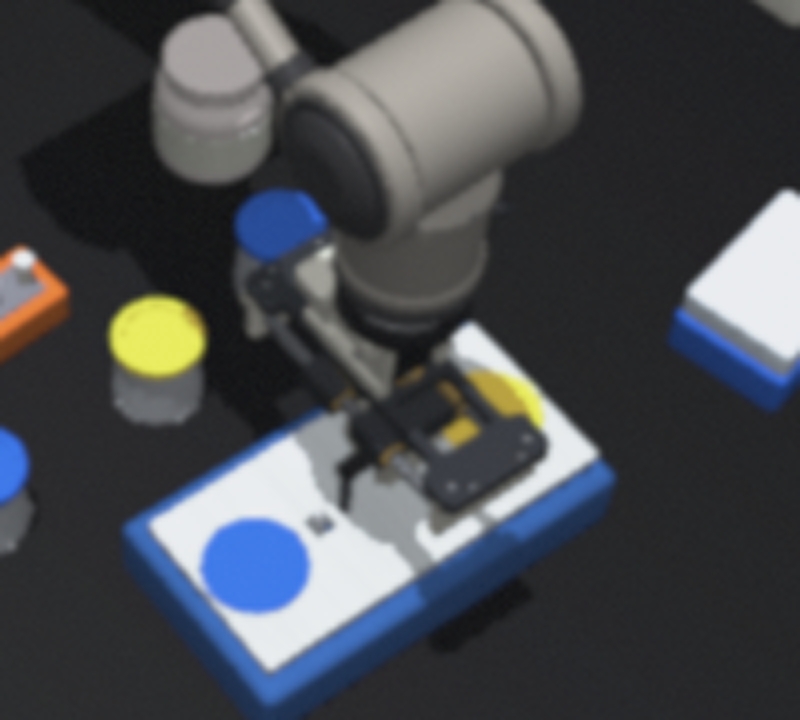

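Going on smoothly; underside about 3 mm above the dryer. Lower to contact.

{"name": "move_arm", "arguments": {"increments": [[0, 0, 0, 2.5, 0, 0, 0], [0, 0, 0, 2, 0, 0, 0], [0, 0, 0, 1.5, 0, 0, 0]]}}

```text
time: 10.28
tool_pos: [0.6461, 0.0312, 0.0881]
tool_rot: [3.141, -0.006, -0.112]
contact_force: [-6.1, 0.1, 8.7]
opening: 0.0112
```

{"name": "move_arm", "arguments": {"increments": [[0, 0, 0, 0, 0, 0, 0], [40, 0, 0, 0, 0, 0, 0], [40, 0, 0, 0, 0, 0, 0], [40, 0, 0, 0, 0, 0, 0], [40, 0, 0, -20, 0, 0, 0], [40, 0, 0, -40, 0, 0, 0], [60, 0, 0, -40, 0, 0, 0], [60, 0, 0, -20, 0, 0, 0], [60, 0, 0, 0, 0, 0, 0]]}}

```text
time: 11.4
tool_pos: [0.6465, 0.0311, 0.2126]
tool_rot: [3.141, -0.01, -0.112]
contact_force: [0.3, 0.6, 0.2]
opening: 0.0597
```

```bash
python3 - <<'E'
from h import *
plan([.50,.22,.2],-.1,78,step=45)
E
```

```text
t 11.4 pos [0.6465 0.0311 0.2126] rot [ 3.141 -0.01  -0.112] n 6
[78, -27.8, -28.5, 1.8, 0.0, -0.002, -0.002]
[78, -27.8, -28.6, 1.9, 0.0, -0.002, -0.002]
[78, -27.7, -28.7, 1.9, 0.0, -0.002, -0.002]
[78, -27.6, -28.7, 2.0, 0.0, -0.002, -0.002]
[78, -27.6, -28.8, 2.0, 0.0, -0.002, -0.002]
[78, -27.5, -28.8, 2.1, 0.0, -0.002, -0.002]
```

```bash
python3 - <<'E'
from h import *
plan([.4608,.1292,.14],.4,78,step=45)
E
```

```text
t 11.4 pos [0.6465 0.0311 0.2126] rot [ 3.141 -0.01  -0.112] n 5
[78, -39.3, -15.3, 14.1, 0.001, -0.002, -0.102]
[78, -37.5, -19.3, 14.2, 0.001, -0.002, -0.102]
[78, -35.3, -23.0, 14.3, 0.001, -0.002, -0.102]
[78, -32.7, -26.5, 14.4, 0.001, -0.002, -0.102]
[78, -29.8, -29.6, 14.4, 0.001, -0.002, -0.102]
```

{"name": "move_arm", "arguments": {"increments": [[78, -39.3, -15.3, 10, 0, -0.002, -0.102], [78, -37.5, -19.3, 12, 0, -0.002, -0.102], [78, -35.3, -23, 14, 0, -0.002, -0.102], [78, -32.7, -26.5, 14, 0, -0.002, -0.102], [78, -29.8, -29.6, 14, 0, -0.002, -0.102], [78, 0, 0, 0, 0, 0, 0], [78, 0, 0, 0, 0, 0, 0]]}}

```text
time: 12.28
tool_pos: [0.4512, 0.13, 0.1379]
tool_rot: [-3.141, 0.01, 0.412]
contact_force: [0.1, 0.5, -0.5]
opening: 0.0779
```

```bash
cat > v.py <<'E'
from h import *
import sys
n=sys.argv[1]
S=cam('scene');T=cam('top')
save(S,n+'_s.png',(210,150,270,200),2.9);save(T,n+'_t.png',(210,110,290,200),2.7)
for col in('blue','yellow'):
    for c,m in((S,'S'),(T,'T')):
        for a,b,ce,_ in blobs(c,col,150):
            if a<900: print(m,col,a,np.round(ce,1),'z06',np.round(onplane(c,ce,.06)[:2],4))
s=robot.observe(); print(s['time'],np.round(s['tool_pos'],4),np.round(s['tool_rot'],3),np.round(s['contact_force'],1),s['opening'])
E
python3 v.py h; python3 -c "
from h import *
plan([.4608,.1292,.14],.4,78,step=45)"
```

```text
S blue 191 [379.4   4.5] z06 [-0.0858  0.8352]
S blue 360 [339.7 206.2] z06 [0.4612 0.1279]
S blue 435 [459.5 238. ] z06 [0.7355 0.2836]
S blue 454 [264.3 266.1] z06 [ 0.473  -0.1355]
S blue 466 [333.3 291.5] z06 [ 0.6364 -0.0591]
S blue 197 [297.6 418.7] z06 [ 0.8081 -0.3215]
T blue 159 [493.5 111.3] z06 [ 0.869 -0.363]
T blue 294 [210.3 162.2] z06 [0.6675 0.3154]
T blue 509 [363.1 190.3] z06 [ 0.6345 -0.0599]
T blue 523 [389.4 260.2] z06 [ 0.4714 -0.1363]
S yellow 406 [309.  233.7] z06 [0.4733 0.0097]
S yellow 399 [391.9 254.6] z06 [0.6567 0.1202]
S yellow 508 [247.8 312.7] z06 [ 0.5459 -0.2444]
T yellow 499 [290.1 175.1] z06 [0.6548 0.119 ]
T yellow 505 [437.8 234.8] z06 [ 0.5436 -0.2454]
T yellow 505 [327.8 253.9] z06 [0.4716 0.0092]
T yellow 660 [630.  267.7] z06 [ 0.5103 -0.6981]
12.375 [0.4514 0.1298 0.1379] [-3.141  0.01   0.412] [ 0.   0.4 -0.2] 0.07770674150872661
t 12.38 pos [0.4514 0.1298 0.1379] rot [-3.141  0.01   0.412] n 1
[78, 8.3, 4.3, -2.2, -0.0, 0.01, 0.012]
```

View pics/h_s.png

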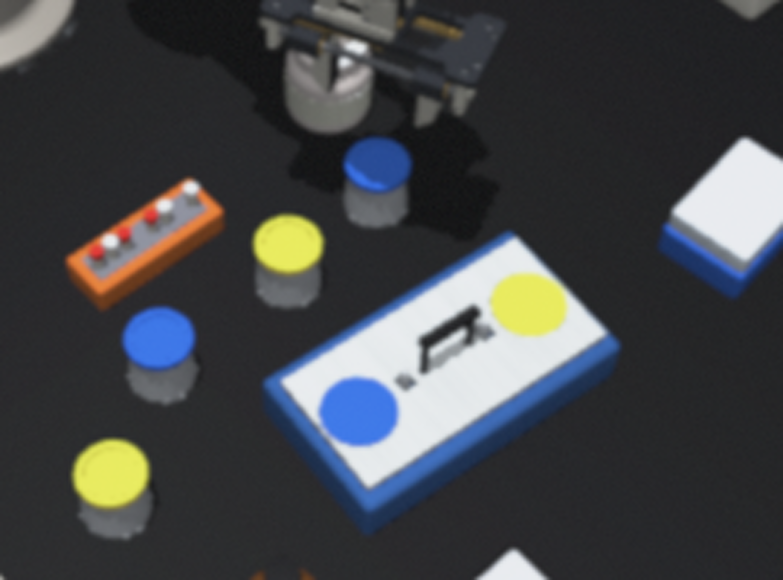

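View pics/h_t.png

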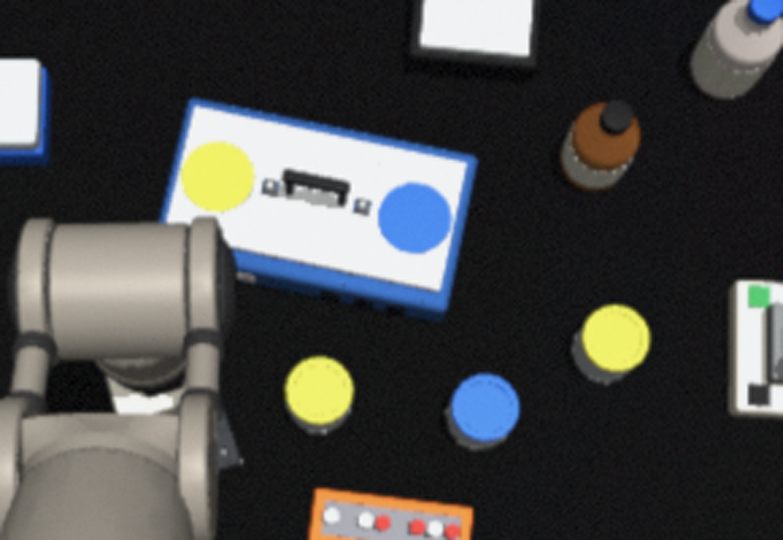

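{"name": "move_arm", "arguments": {"increments": [[78, 8, 4.2, 0, 0, 0.01, 0.01], [78, 0, 0, 0, 0, 0, 0], [78, 0, 0, 20, 0, 0, 0], [78, 0, 0, 20, 0, 0, 0], [78, 0, 0, 0, 0, 0, 0]]}}

```text
time: 13.0
tool_pos: [0.4649, 0.1276, 0.0976]
tool_rot: [3.141, -0.004, 0.397]
contact_force: [-0.3, -0.0, -0.4]
opening: 0.0779
```

```bash
python3 -c "
from h import *
plan([.4612,.1292,.013],.4,78,step=30)"
```

```text
t 13.0 pos [0.4649 0.1276 0.0976] rot [ 3.141 -0.004  0.397] n 3
[78, -1.1, -1.0, 28.2, 0.0, -0.001, -0.001]
[78, -1.0, -1.0, 28.2, 0.0, -0.001, -0.001]
[78, -1.0, -1.0, 28.2, 0.0, -0.001, -0.001]
```

{"name": "move_arm", "arguments": {"increments": [[78, -2.5, -2.3, 10, 0, -0.003, -0.002], [78, -0.3, -0.3, 20, 0, 0, 0], [78, 0, 0, 25, 0, 0, 0], [78, 0, 0, 18, 0, 0, 0], [78, 0, 0, 0, 0, 0, 0], [78, 0, 0, 0, 0, 0, 0]]}}

```text
time: 13.75
tool_pos: [0.4638, 0.1294, 0.025]
tool_rot: [3.139, -0.007, 0.398]
contact_force: [0.8, -1.1, 0.1]
opening: 0.078
```

```bash
python3 -c "
from h import *
plan([.4612,.1292,.013],.4,78,step=30)"
```

```text
t 13.75 pos [0.4638 0.1294 0.025 ] rot [ 3.139 -0.007  0.398] n 1
[78, -2.5, -0.8, 12.0, 0.003, -0.007, -0.002]
```

{"name": "move_arm", "arguments": {"increments": [[78, -2.5, -0.8, 11.5, 0.003, -0.007, -0.002], [78, 0, 0, 0, 0, 0, 0], [78, 0, 0, 0, 0, 0, 0]]}}

```text
time: 14.12
tool_pos: [0.462, 0.1293, 0.0142]
tool_rot: [3.142, -0.002, 0.401]
contact_force: [0.8, 0.8, -0.2]
opening: 0.0782
```

```bash
python3 v.py i; python3 -c "
from h import *
plan([.4612,.1292,.013],.4,78,step=30)"
```

```text
S blue 192 [379.4   4.5] z06 [-0.0855  0.8351]
S blue 435 [459.5 237.9] z06 [0.7355 0.2836]
S blue 454 [264.3 266.1] z06 [ 0.473  -0.1355]
S blue 466 [333.3 291.5] z06 [ 0.6364 -0.0591]
S blue 197 [297.6 418.7] z06 [ 0.8081 -0.3215]
T blue 158 [493.5 111.3] z06 [ 0.8691 -0.3631]
T blue 290 [210.2 162.3] z06 [0.6674 0.3156]
T blue 510 [363.1 190.3] z06 [ 0.6346 -0.0598]
T blue 524 [389.4 260.2] z06 [ 0.4714 -0.1363]
S yellow 406 [309.  233.7] z06 [0.4733 0.0097]
S yellow 399 [391.9 254.6] z06 [0.6566 0.1203]
S yellow 509 [247.8 312.7] z06 [ 0.5459 -0.2444]
T yellow 499 [290.1 175.1] z06 [0.6548 0.119 ]
T yellow 505 [437.8 234.8] z06 [ 0.5436 -0.2454]
T yellow 504 [327.7 253.9] z06 [0.4717 0.0092]
T yellow 657 [630.  267.7] z06 [ 0.5104 -0.6982]
14.225 [0.4619 0.1293 0.0142] [ 3.142e+00 -2.000e-03  4.010e-01] [ 0.3  0.2 -0.8] 0.07753066488093069
t 14.22 pos [0.4619 0.1293 0.0142] rot [ 3.142e+00 -2.000e-03  4.010e-01] n 1
[78, -0.7, -0.2, 1.2, 0.0, -0.002, 0.001]
```

View pics/i_s.png

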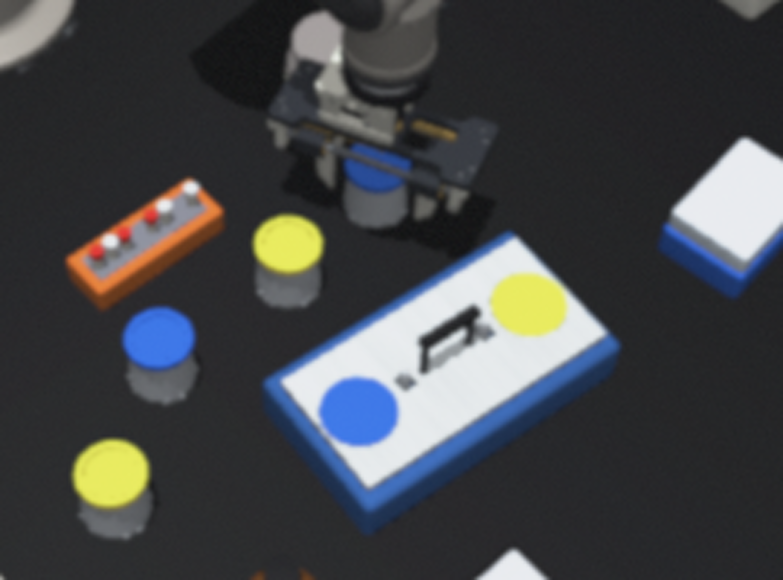

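{"name": "move_arm", "arguments": {"increments": [[0, -0.5, 0, 0, 0, 0, 0], [0, 0, 0, 0, 0, 0, 0], [0, 0, 0, 0, 0, 0, 0], [0, 0, 0, 0, 0, 0, 0]], "newtons": 40}}

```text
time: 14.72
tool_pos: [0.4615, 0.1291, 0.0144]
tool_rot: [3.141, -0.002, 0.401]
contact_force: [-0.5, 0.3, -0.7]
opening: 0.0569
```

```bash
python3 -c "
from h import *
plan([.4612,.1292,.013],.4,78,step=30);print(robot.observe()['opening'],robot.observe()['contact_force'])"
```

```text
t 14.72 pos [0.4615 0.1291 0.0144] rot [ 3.141e+00 -2.000e-03  4.010e-01] n 1
[78, -0.2, -0.2, 1.4, 0.0, -0.002, 0.001]
0.05694084865776895 [-0.52926745  0.33981854 -0.68180005]
```

{"name": "move_arm", "arguments": {"increments": [[0, 0, 0, 0, 0, 0, 0], [0, 0, 0, 0, 0, 0, 0], [0, 0, 0, -15, 0, 0, 0], [0, 0, 0, -25, 0, 0, 0], [0, 0, 0, -25, 0, 0, 0], [0, 0, 0, 0, 0, 0, 0]]}}

```text
time: 15.48
tool_pos: [0.4613, 0.1291, 0.0832]
tool_rot: [3.141, -0.003, 0.401]
contact_force: [0.0, -0.8, -1.5]
opening: 0.0569
```

```bash
python3 v.py j
```

```text
S blue 190 [379.5   4.5] z06 [-0.0853  0.8354]
S blue 152 [338.7 193.9] z06 [0.4297 0.1544]
S blue 434 [459.6 237.9] z06 [0.7356 0.2837]
S blue 454 [264.3 266.1] z06 [ 0.473  -0.1355]
S blue 466 [333.3 291.5] z06 [ 0.6364 -0.0591]
S blue 196 [297.6 418.7] z06 [ 0.8081 -0.3215]
T blue 158 [493.5 111.3] z06 [ 0.8691 -0.3631]
T blue 294 [210.3 162.3] z06 [0.6674 0.3154]
T blue 511 [363.1 190.3] z06 [ 0.6346 -0.0599]
T blue 523 [389.4 260.2] z06 [ 0.4714 -0.1363]
S yellow 406 [309.  233.7] z06 [0.4733 0.0097]
S yellow 398 [392.  254.6] z06 [0.6567 0.1203]
S yellow 509 [247.8 312.7] z06 [ 0.5459 -0.2444]
T yellow 499 [290.1 175.1] z06 [0.6547 0.119 ]
T yellow 505 [437.8 234.8] z06 [ 0.5436 -0.2454]
T yellow 506 [327.7 253.9] z06 [0.4717 0.0092]
T yellow 662 [630.  267.7] z06 [ 0.5103 -0.698 ]
15.575 [0.4599 0.1289 0.0812] [-3.141e+00  1.000e-03  4.010e-01] [-0.2  0.9 -1.2] 0.057146948526709505
```

View pics/j_s.png

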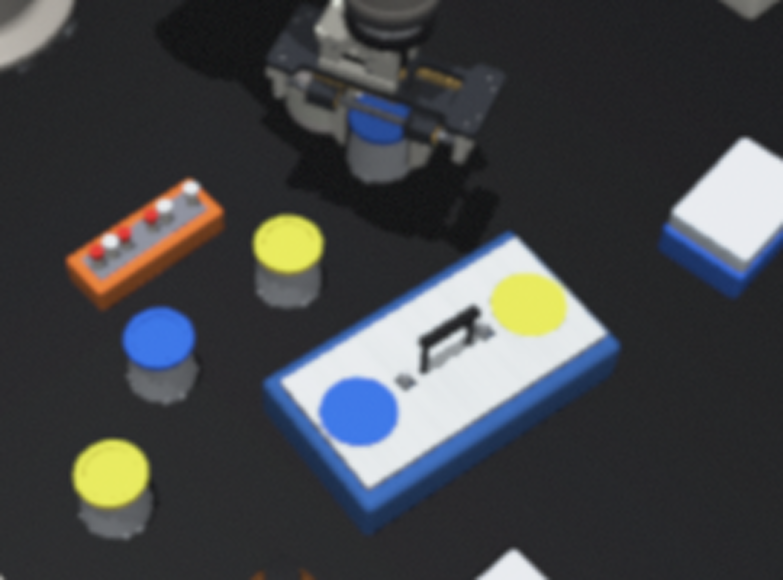

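```bash
python3 -c "
from h import *
plan([.6365,-.0588,.155],-.1,0,step=40)"
```

```text
t 15.57 pos [0.4599 0.1289 0.0812] rot [-3.141e+00  1.000e-03  4.010e-01] n 7
[0, 12.8, 34.5, -10.6, -0.0, 0.0, 0.072]
[0, 15.2, 33.5, -10.6, -0.0, 0.0, 0.072]
[0, 17.6, 32.3, -10.6, -0.0, 0.0, 0.072]
[0, 19.8, 31.0, -10.6, -0.0, 0.0, 0.072]
[0, 22.0, 29.5, -10.6, -0.0, 0.0, 0.072]
[0, 24.0, 27.9, -10.6, -0.0, 0.0, 0.072]
[0, 26.0, 26.1, -10.5, -0.0, 0.0, 0.072]
```

{"name": "move_arm", "arguments": {"increments": [[0, 0, 0, -30, 0, 0, 0], [0, 8, 20, -30, 0, 0, 0.07], [0, 13, 34, -15, 0, 0, 0.072], [0, 16, 33, -5, 0, 0, 0.072], [0, 18, 32, -3, 0, 0, 0.072], [0, 20, 31, -3, 0, 0, 0.072], [0, 22, 29, -3, 0, 0, 0.072], [0, 20, 22, -2, 0, 0, 0.06], [0, 10, 10, 0, 0, 0, 0], [0, 0, 0, 0, 0, 0, 0], [0, 0, 0, 0, 0, 0, 0]]}}

```text
time: 16.95
tool_pos: [0.617, -0.0655, 0.1577]
tool_rot: [-3.141, 0.029, -0.101]
contact_force: [-0.3, -1.0, -1.6]
opening: 0.0572
```

```bash
python3 v.py k; python3 -c "
from h import *
plan([.6365,-.0588,.12],-.1,0,step=40)"
```

```text
S blue 193 [379.4   4.5] z06 [-0.0855  0.835 ]
S blue 439 [459.5 238. ] z06 [0.7356 0.2836]
S blue 455 [264.3 266.1] z06 [ 0.4729 -0.1355]
S blue 443 [333.  291.8] z06 [ 0.6365 -0.0601]
S blue 195 [297.6 418.7] z06 [ 0.8081 -0.3214]
T blue 158 [493.5 111.3] z06 [ 0.8691 -0.3631]
T blue 303 [210.2 162.3] z06 [0.6673 0.3155]
T blue 611 [290.4 186.7] z06 [0.6259 0.1149]
T blue 523 [389.4 260.2] z06 [ 0.4714 -0.1363]
S yellow 397 [392.  254.6] z06 [0.6567 0.1202]
S yellow 510 [247.9 312.7] z06 [ 0.5459 -0.2444]
T yellow 494 [290.1 175.1] z06 [0.6548 0.119 ]
T yellow 506 [437.8 234.8] z06 [ 0.5436 -0.2454]
T yellow 670 [629.8 267.7] z06 [ 0.5103 -0.6977]
17.05 [ 0.6171 -0.0654  0.1582] [-3.141  0.028 -0.101] [ 0.1  0.4 -1.7] 0.056497874605149996
t 17.05 pos [ 0.6171 -0.0654  0.1582] rot [-3.141  0.028 -0.101] n 2
[0, 9.8, -4.3, 18.8, -0.0, 0.014, -0.001]
[0, 9.6, -4.3, 18.9, -0.0, 0.014, -0.001]
```

View pics/k_s.png

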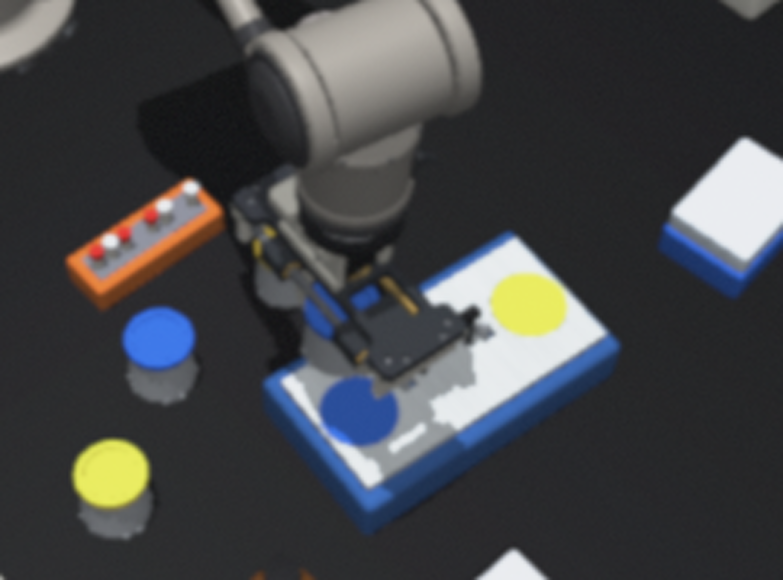

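Cup held, hovering short of the mark in x; correcting and lowering part-way.

{"name": "move_arm", "arguments": {"increments": [[0, 10, -4, 0, 0, 0.014, 0], [0, 9, -3, 8, 0, 0.013, 0], [0, 0, 0, 15, 0, 0, 0], [0, 0, 0, 0, 0, 0, 0], [0, 0, 0, 0, 0, 0, 0]]}}

```text
time: 17.68
tool_pos: [0.6374, -0.0581, 0.133]
tool_rot: [-3.141, -0.0, -0.098]
contact_force: [0.0, -0.2, -1.5]
opening: 0.057
```

```bash
python3 -c "
from h import *
plan([.6365,-.0588,.09],-.1,0,step=60)"
```

```text
t 17.68 pos [ 0.6374 -0.0581  0.133 ] rot [-3.141 -0.    -0.098] n 1
[0, -0.8, 0.8, 43.0, -0.001, -0.0, 0.002]
```

{"name": "move_arm", "arguments": {"increments": [[0, -0.8, 0.8, 15, 0, 0, 0.002], [0, 0, 0, 15, 0, 0, 0], [0, 0, 0, 10, 0, 0, 0], [0, 0, 0, 4, 0, 0, 0], [0, 0, 0, 0, 0, 0, 0], [0, 0, 0, 0, 0, 0, 0]]}}

```text
time: 18.42
tool_pos: [0.6362, -0.0592, 0.0856]
tool_rot: [-3.141, 0.0, -0.101]
contact_force: [-1.4, -1.0, -1.4]
opening: 0.057
```

```bash
python3 v.py l|tail -1; python3 -c "
from h import *
S=cam('scene');save(S,'l2.png',(290,210,110,110),6)
plan([.6365,-.0588,.075],-.1,0,step=60)"
```

```text
18.525 [ 0.6362 -0.0592  0.0858] [-3.141  0.    -0.101] [-0.1 -0.2 -1.6] 0.05675723638785429
t 18.57 pos [ 0.6362 -0.0592  0.0858] rot [-3.141  0.    -0.101] n 1
[0, 0.2, -0.5, 10.8, -0.001, 0.0, -0.001]
```

View pics/l2.png

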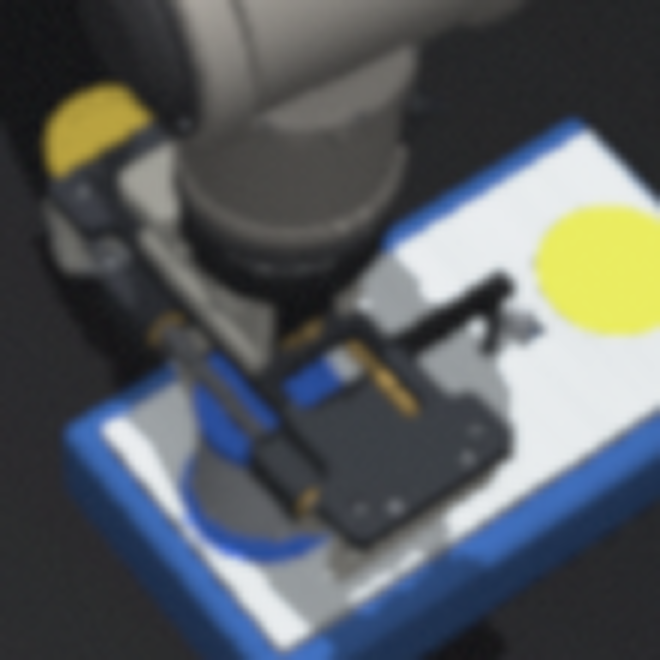

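{"name": "move_arm", "arguments": {"increments": [[0, 0.2, -0.4, 4, 0, 0, 0], [0, 0, 0, 4, 0, 0, 0], [0, 0, 0, 2, 0, 0, 0], [0, 0, 0, 1, 0, 0, 0]]}}

```text
time: 19.08
tool_pos: [0.6367, -0.0588, 0.0744]
tool_rot: [-3.141, -0.001, -0.101]
contact_force: [0.0, 0.5, 1.0]
opening: 0.0568
```

{"name": "move_arm", "arguments": {"increments": [[0, 0, 0, 0.5, 0, 0, 0], [78, 0, 0, 0, 0, 0, 0], [78, 0, 0, 0, 0, 0, 0], [78, 0, 0, 0, 0, 0, 0], [78, 0, 0, -20, 0, 0, 0], [78, 0, 0, -40, 0, 0, 0], [78, 0, 0, -40, 0, 0, 0], [78, -20, 0, -10, 0, 0, 0], [78, -40, 0, 0, 0, 0, 0], [78, -40, 0, 0, 0, 0, 0], [78, -20, 0, 0, 0, 0, 0], [78, 0, 0, 0, 0, 0, 0]]}}

```text
time: 20.58
tool_pos: [0.5148, -0.0467, 0.1879]
tool_rot: [3.142, -0.005, -0.101]
contact_force: [1.0, 0.1, -0.3]
opening: 0.0784
```

```bash
python3 v.py m;python3 -c "
from h import *
plan([.4725,.0102,.14],-.05,78,step=45)"
```

```text
S blue 154 [292.3  10.6] z06 [-0.2567  0.5869]
S blue 191 [379.5   4.6] z06 [-0.085   0.8352]
S blue 435 [459.6 238. ] z06 [0.7356 0.2836]
S blue 454 [264.3 266.1] z06 [ 0.473  -0.1355]
S blue 436 [334.3 279.4] z06 [ 0.6137 -0.0344]
S blue 197 [297.6 418.7] z06 [ 0.8081 -0.3215]
T blue 158 [493.5 111.3] z06 [ 0.8691 -0.3631]
T blue 292 [210.3 162.3] z06 [0.6675 0.3153]
T blue 605 [290.6 186.3] z06 [0.627  0.1147]
T blue 430 [391.4 260.9] z06 [ 0.4702 -0.141 ]
S yellow 152 [303.6 236.4] z06 [ 0.4706 -0.0059]
S yellow 398 [392.  254.6] z06 [0.6567 0.1203]
S yellow 508 [247.8 312.7] z06 [ 0.5459 -0.2444]
T yellow 497 [290.1 175.1] z06 [0.6548 0.119 ]
T yellow 506 [437.8 234.8] z06 [ 0.5436 -0.2454]
T yellow 662 [629.9 267.7] z06 [ 0.5103 -0.698 ]
20.675 [ 0.5163 -0.047   0.1877] [ 3.141 -0.005 -0.101] [0.4 0.8 0. ] 0.07802099271730284
t 20.68 pos [ 0.5163 -0.047   0.1877] rot [ 3.141 -0.005 -0.101] n 2
[78, -24.8, -26.3, 23.7, 0.0, -0.003, -0.026]
[78, -24.1, -26.9, 23.8, 0.0, -0.003, -0.026]
```

View pics/m_s.png

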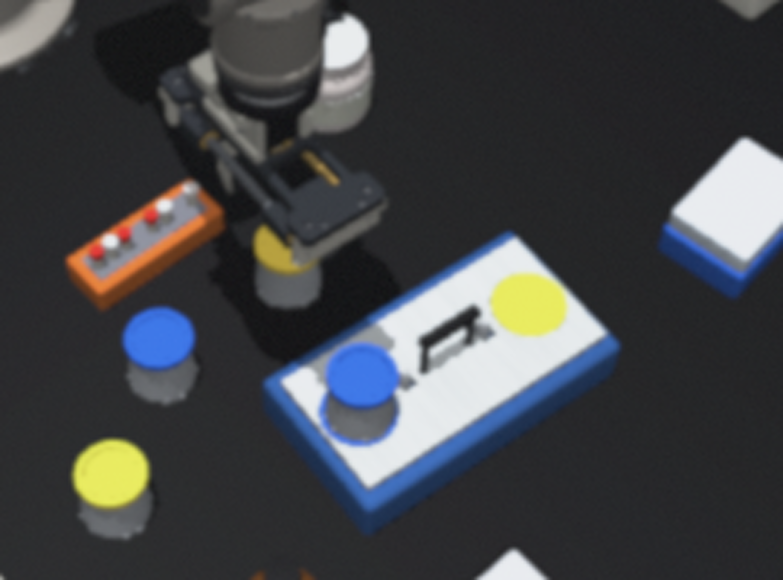

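View pics/m_t.png

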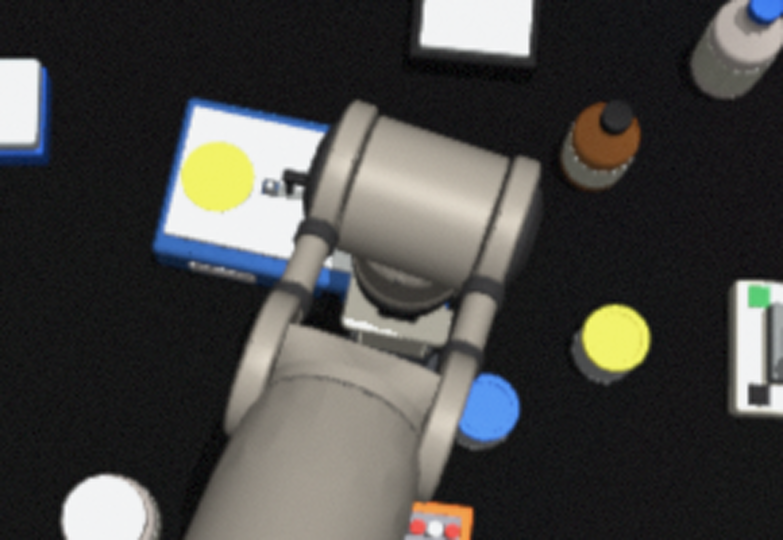

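```bash
python3 - <<'E'
from h import *
S=cam('scene')
b=near(blobs(S,'blue'),(334.3,279.4))
print(onplane(S,b[2],.1175))
t=np.linspace(0,6.28,60)
def cen(p,z1):
    ring=np.c_[p[0]+.029*np.cos(t),p[1]+.029*np.sin(t),0*t]
    m=cv2.moments(cv2.convexHull(proj(S,np.r_[ring+[0,0,z1],ring+[0,0,z1-.007]]).astype(np.float32)));return np.array([m['m10'],m['m01']])/m['m00']
print(least_squares(lambda p:cen(p,.12)-b[2],[.63,-.06],diff_step=1e-4).x, 'mark S-plane .06: .6364 -.0591; ')
for uv,z in(((309,233.7),.06),((264.3,266.1),.06),((247.8,312.7),.06)): print(least_squares(lambda p:cen(p,z)-uv,[.5,-.06],diff_step=1e-4).x)
E
```

```text
[ 0.63749588 -0.05957532  0.1175    ]
[ 0.63686996 -0.05894323] mark S-plane .06: .6364 -.0591; 
[0.47140891 0.01151953]
[ 0.4709618  -0.13402236]
[ 0.54394963 -0.24323669]
```

{"name": "move_arm", "arguments": {"increments": [[78, -23, -24, 10, 0, -0.003, -0.026], [78, -19, -21, 15, 0, -0.003, -0.026], [78, 0, 0, 15, 0, 0, 0], [78, 0, 0, 0, 0, 0, 0], [78, 0, 0, 0, 0, 0, 0]]}}

```text
time: 21.35
tool_pos: [0.4829, 0.002, 0.1461]
tool_rot: [3.141, -0.002, -0.048]
contact_force: [-0.6, -0.9, -1.0]
opening: 0.0778
```

```bash
python3 -c "
from h import *
plan([.4735,.0102,.08],-.05,78,step=45)"
```

```text
t 21.35 pos [0.4829 0.002  0.1461] rot [ 3.141e+00 -2.000e-03 -4.800e-02] n 2
[78, -5.0, -3.9, 33.0, 0.0, -0.001, 0.001]
[78, -4.9, -3.9, 33.0, 0.0, -0.001, 0.001]
```

{"name": "move_arm", "arguments": {"increments": [[78, -8, -6.5, 5, 0, -0.001, 0.001], [78, -1, -1, 20, 0, 0, 0], [78, 0, 0, 30, 0, 0, 0], [78, 0, 0, 0, 0, 0, 0], [78, 0, 0, 0, 0, 0, 0]]}}

```text
time: 21.98
tool_pos: [0.4752, 0.0104, 0.0919]
tool_rot: [3.141, -0.005, -0.051]
contact_force: [-0.3, -0.5, -0.0]
opening: 0.0782
```

```bash
python3 -c "
from h import *
plan([.4733,.0101,.0144],-.05,78,step=30)"
```

```text
t 21.98 pos [0.4752 0.0104 0.0919] rot [ 3.141 -0.005 -0.051] n 3
[78, -0.8, 0.1, 25.8, 0.0, -0.002, -0.0]
[78, -0.7, 0.1, 25.8, 0.0, -0.002, -0.0]
[78, -0.7, 0.1, 25.8, 0.0, -0.002, -0.0]
```

{"name": "move_arm", "arguments": {"increments": [[78, -2, 0, 15, 0, -0.004, 0], [78, 0, 0, 25, 0, 0, 0], [78, 0, 0, 20, 0, 0, 0], [78, 0, 0, 10, 0, 0, 0], [78, 0, 0, 0, 0, 0, 0], [78, 0, 0, 0, 0, 0, 0]]}}

```text
time: 22.72
tool_pos: [0.4756, 0.0102, 0.0217]
tool_rot: [3.141, -0.008, -0.051]
contact_force: [-0.2, 0.2, -0.4]
opening: 0.0778
```

```bash
python3 -c "
from h import *
plan([.4733,.0101,.0144],-.05,78,step=30)"
```

```text
t 22.73 pos [0.4756 0.0102 0.0217] rot [ 3.141 -0.008 -0.051] n 1
[78, -2.3, 0.2, 7.3, 0.001, -0.008, -0.001]
```

{"name": "move_arm", "arguments": {"increments": [[78, -2.3, 0.2, 7.3, 0, -0.008, 0], [78, 0, 0, 0, 0, 0, 0], [78, -0.4, 0, 0, 0, 0, 0], [0, 0, 0, 0, 0, 0, 0], [0, 0, 0, 0, 0, 0, 0], [0, 0, 0, 0, 0, 0, 0], [0, 0, 0, 0, 0, 0, 0], [0, 0, 0, 0, 0, 0, 0]]}}

```text
time: 23.72
tool_pos: [0.4736, 0.01, 0.0153]
tool_rot: [3.14, -0.002, -0.051]
contact_force: [-1.1, -0.1, 0.6]
opening: 0.0567
```

```bash
python3 v.py n|tail -1
```

```text
23.825 [0.4736 0.01   0.0153] [ 3.14e+00 -2.00e-03 -5.10e-02] [ 0.2 -0.2 -0.1] 0.056454519626877545
```

View pics/n_s.png

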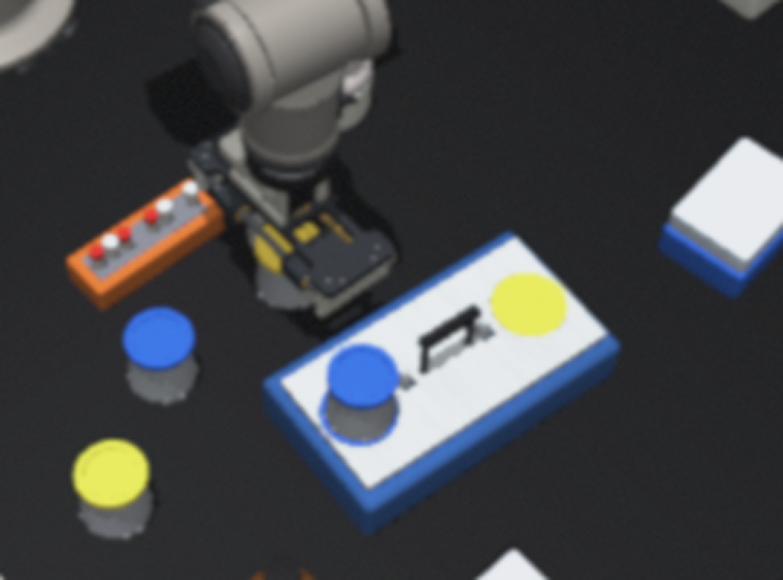

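{"name": "move_arm", "arguments": {"increments": [[0, 0, 0, -15, 0, 0, 0], [0, 0, 0, -35, 0, 0, 0], [0, 0, 0, -40, 0, 0, 0], [0, 0, 0, -35, 0, 0, 0], [0, 0, 0, -10, 0, 0, 0], [0, 0, 0, 0, 0, 0, 0]]}}

```text
time: 24.58
tool_pos: [0.4722, 0.0103, 0.1524]
tool_rot: [3.141, 0.002, -0.051]
contact_force: [-0.3, -0.4, -0.4]
opening: 0.0567
```

```bash
python3 -c "
from h import *
print(robot.observe()['opening'])
plan([.6566,.1202,.16],-.1,0,step=40)"
```

```text
0.05665266146483097
t 24.57 pos [0.4722 0.0103 0.1524] rot [ 3.141e+00  2.000e-03 -5.100e-02] n 6
[0, 29.7, -19.9, -1.4, 0.0, 0.0, 0.008]
[0, 29.6, -20.1, -1.3, 0.0, 0.0, 0.008]
[0, 29.4, -20.3, -1.3, 0.0, 0.0, 0.008]
[0, 29.3, -20.6, -1.3, 0.0, 0.0, 0.008]
[0, 29.1, -20.8, -1.3, 0.0, 0.0, 0.008]
[0, 28.9, -21.1, -1.3, 0.0, 0.0, 0.008]
```

{"name": "move_arm", "arguments": {"increments": [[0, 15, -10, -3, 0, 0, 0.008], [0, 30, -20, -3, 0, 0, 0.008], [0, 30, -20, -3, 0, 0, 0.008], [0, 30, -21, -3, 0, 0, 0.008], [0, 30, -21, -3, 0, 0, 0.008], [0, 25, -17, -2, 0, 0, 0.008], [0, 15, -10, 0, 0, 0, 0], [0, 0, 0, 0, 0, 0, 0], [0, 0, 0, 0, 0, 0, 0]]}}

```text
time: 25.7
tool_pos: [0.6535, 0.1182, 0.1473]
tool_rot: [3.137, 0.032, -0.102]
contact_force: [-0.5, -0.7, -0.7]
opening: 0.0565
```

```bash
python3 v.py o|tail -1; python3 -c "
from h import *
plan([.6566,.1202,.12],-.1,0,step=40)"
```

```text
25.8 [0.6536 0.1181 0.148 ] [ 3.137  0.031 -0.103] [ 0.5 -0.2 -1.2] 0.05708737841276873
t 25.8 pos [0.6536 0.1181 0.148 ] rot [ 3.137  0.031 -0.103] n 1
[0, 3.6, -2.5, 27.8, 0.005, 0.031, -0.003]
```

View pics/o_s.png

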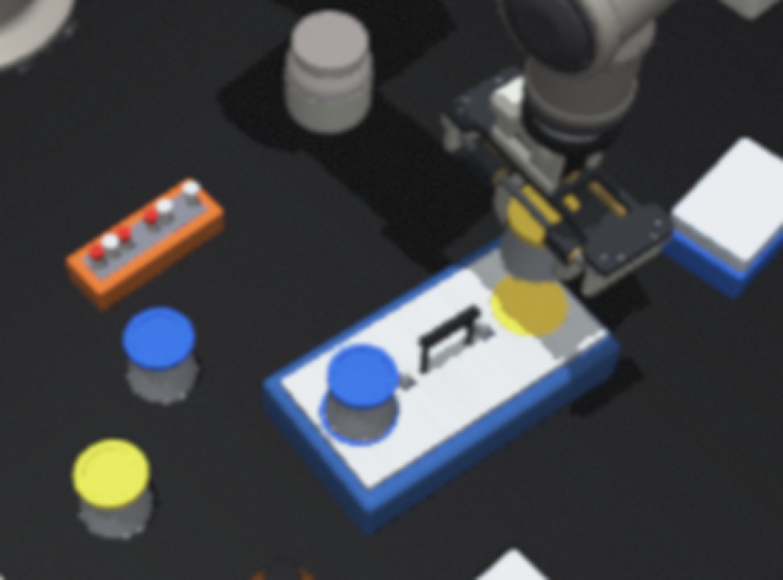

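Cup held above the yellow mark; tilt to remove, then lower.

{"name": "move_arm", "arguments": {"increments": [[0, 3, -2, 4, 0.004, 0.028, -0.002], [0, 0, 0, 15, 0, 0, 0], [0, 0, 0, 15, 0, 0, 0], [0, 0, 0, 0, 0, 0, 0], [0, 0, 0, 0, 0, 0, 0]]}}

```text
time: 26.42
tool_pos: [0.6552, 0.1184, 0.1119]
tool_rot: [3.14, 0.004, -0.102]
contact_force: [0.1, 0.3, -1.0]
opening: 0.0566
```

```bash
python3 -c "
from h import *
plan([.6566,.1202,.085],-.1,0,step=40)"
```

```text
t 26.43 pos [0.6552 0.1184 0.1119] rot [ 3.14   0.004 -0.102] n 1
[0, 1.3, -2.0, 26.9, 0.001, 0.004, -0.002]
```

{"name": "move_arm", "arguments": {"increments": [[0, 1.3, -1.8, 10, 0.001, 0.003, -0.002], [0, 0, 0, 12, 0, 0, 0], [0, 0, 0, 4, 0, 0, 0], [0, 0, 0, 0, 0, 0, 0], [0, 0, 0, 0, 0, 0, 0]]}}

```text
time: 27.05
tool_pos: [0.657, 0.1202, 0.0843]
tool_rot: [3.141, 0.001, -0.1]
contact_force: [0.4, 0.4, -0.2]
opening: 0.0565
```

```bash
python3 -c "
from h import *
S=cam('scene');save(S,'p2.png',(340,180,110,110),6)
plan([.6566,.1202,.0753],-.1,0,step=40)"
```

```text
t 27.1 pos [0.6571 0.1202 0.0843] rot [ 3.142e+00  1.000e-03 -1.000e-01] n 1
[0, -0.4, 0.1, 9.0, 0.0, 0.001, 0.0]
```

View pics/p2.png

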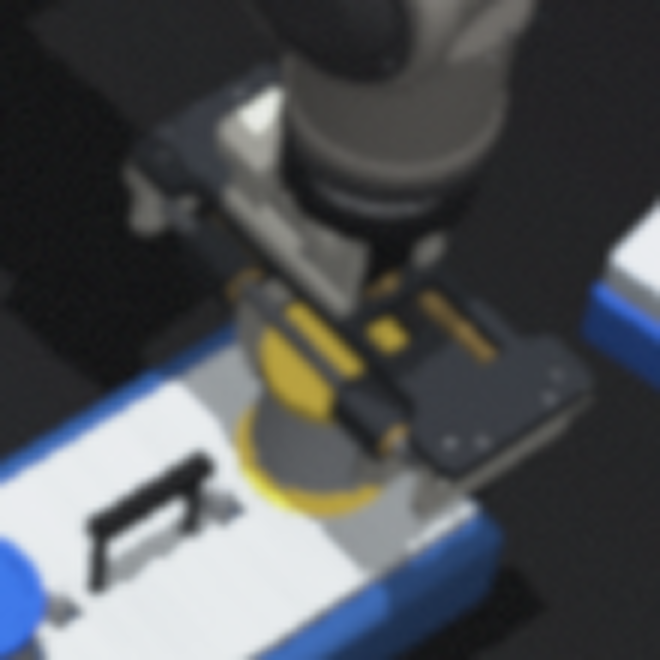

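{"name": "move_arm", "arguments": {"increments": [[0, -0.4, 0, 4, 0, 0, 0], [0, 0, 0, 3, 0, 0, 0], [0, 0, 0, 1.5, 0, 0, 0], [0, 0, 0, 1, 0, 0, 0]]}}

```text
time: 27.6
tool_pos: [0.6569, 0.1204, 0.0753]
tool_rot: [-3.141, -0.001, -0.1]
contact_force: [-2.0, -0.6, 5.7]
opening: 0.0571
```

{"name": "move_arm", "arguments": {"increments": [[0, 0, 0, 0, 0, 0, 0], [78, 0, 0, 0, 0, 0, 0], [78, 0, 0, 0, 0, 0, 0], [78, 0, 0, 0, 0, 0, 0], [78, 0, 0, -20, 0, 0, 0], [78, 0, 0, -40, 0, 0, 0], [78, 0, 0, -40, 0, 0, 0], [78, -20, 0, -10, 0, 0, 0], [78, -40, 30, 0, 0, 0, 0], [78, -40, 40, 0, 0, 0, 0], [78, -20, 45, 0, 0, 0, 0], [78, 0, 0, 0, 0, 0, 0]]}}

```text
time: 29.1
tool_pos: [0.5228, 0.0157, 0.1886]
tool_rot: [3.142, -0.004, -0.099]
contact_force: [-0.0, -0.6, -0.5]
opening: 0.0782
```

```bash
python3 -c "
from h import *
plan([.4733,-.1354,.12],-.2,78,step=45)"
```

```text
t 29.1 pos [0.5228 0.0157 0.1886] rot [ 3.142 -0.004 -0.099] n 4
[78, -8.7, 38.8, 17.1, -0.0, -0.001, 0.025]
[78, -7.7, 39.0, 17.1, -0.0, -0.001, 0.025]
[78, -6.6, 39.2, 17.1, -0.0, -0.001, 0.025]
[78, -5.6, 39.3, 17.1, -0.0, -0.001, 0.025]
```

{"name": "move_arm", "arguments": {"increments": [[78, -8, 20, 0, 0, 0, 0], [78, -8, 39, 10, 0, 0, 0], [78, -8, 39, 17, 0, 0, 0], [78, -8, 36, 17, 0, 0, 0], [78, -2, 16, 17, 0, 0, 0], [78, 0, 0, 0, 0, 0, 0], [78, 0, 0, 0, 0, 0, 0]]}}

```text
time: 29.98
tool_pos: [0.4789, -0.1316, 0.1279]
tool_rot: [-3.14, -0.012, -0.096]
contact_force: [0.3, -0.6, 0.9]
opening: 0.0778
```

```bash
python3 v.py q;python3 -c "
from h import *
plan([.4733,-.1354,.09],-.1,78,step=45)"
```

```text
S blue 154 [292.4  10.7] z06 [-0.2564  0.5869]
S blue 191 [379.5   4.5] z06 [-0.0853  0.8352]
S blue 433 [459.5 238. ] z06 [0.7355 0.2836]
S blue 343 [262.2 267.5] z06 [ 0.4727 -0.1419]
S blue 418 [334.6 279.7] z06 [ 0.6147 -0.0346]
S blue 196 [297.6 418.7] z06 [ 0.8081 -0.3215]
T blue 158 [493.5 111.3] z06 [ 0.8691 -0.3631]
T blue 292 [210.3 162.3] z06 [0.6675 0.3153]
T blue 420 [341.3 163.2] z06 [ 0.6972 -0.0012]
T blue 833 [313.7 207.9] z06 [0.5791 0.0537]
T blue 467 [364.4 183.7] z06 [ 0.6514 -0.0616]
S yellow 424 [395.9 241.4] z06 [0.6359 0.1561]
S yellow 510 [247.8 312.8] z06 [ 0.546  -0.2444]
T yellow 463 [288.6 167.8] z06 [0.6726 0.1247]
T yellow 663 [630.  267.7] z06 [ 0.5102 -0.698 ]
30.075 [ 0.4789 -0.1314  0.1279] [-3.141 -0.012 -0.095] [0.6 0.3 0.5] 0.07796793241349735
t 30.07 pos [ 0.4789 -0.1314  0.1279] rot [-3.141 -0.012 -0.095] n 1
[78, -5.6, 4.5, 37.9, -0.001, -0.012, 0.005]
```

View pics/q_s.png

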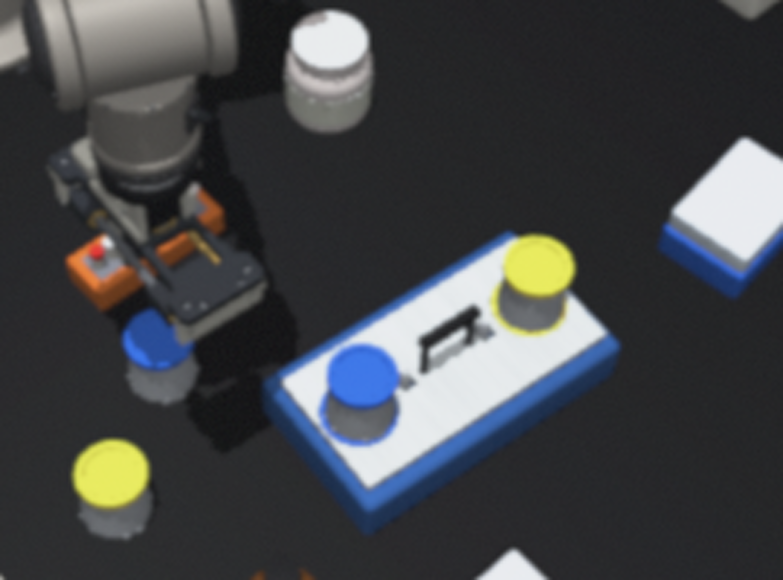

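View pics/q_t.png

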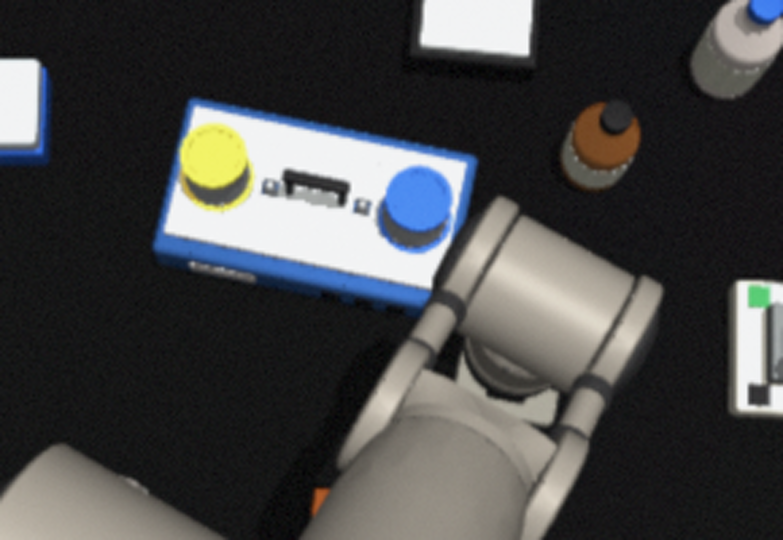

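```bash
cat > w.py <<'E'
from h import *
import sys
# circles fit by hull of foot blob split: use top disc blob, z given
S=cam('scene');T=cam('top')
for col,g,z in(('blue',[.6360,-.0592],float(sys.argv[1])),('yellow',[.6560,.1198],float(sys.argv[2]))):
    L=[]
    for c in(S,T):
        u0=proj(c,g+[z-.003])[0]; bl=near(blobs(c,col),u0,8); L.append(bl[2]); print(col,bl[0],np.round(bl[2],1),bl[1],end=' ')
    p,f=meas_disc([S,T],L,col,.029,z-.007,z,g+[z]); print(np.round(p,4),np.round(f,2))
E
python3 w.py .12 .12
python3 - <<'E'
from h import *
S=cam('scene');T=cam('top')
save(T,'r_t.png',(270,140,120,80),6)
save(S,'r_s.png',(310,220,110,90),6)
E
```

```text
blue 419 [334.5 279.7] [323 269  25  22] blue 468 [364.5 183.7] [351 172  26  24] [ 0.6359 -0.0587  0.1166] [-0.46  0.09 -0.37 -0.31]
yellow 424 [395.9 241.4] [384 231  25  22] yellow 463 [288.6 167.9] [277 156  26  24] [0.6564 0.1213 0.1186] [-1.06  0.28 -0.8  -0.71]
```

View pics/r_t.png

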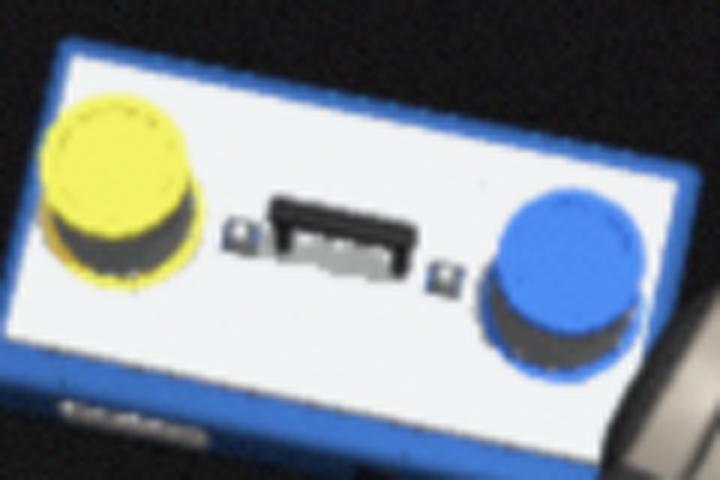

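View pics/r_s.png

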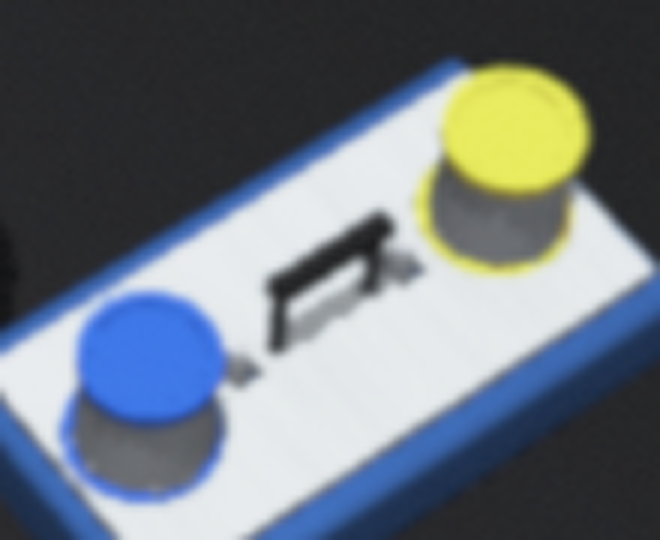

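{"name": "move_arm", "arguments": {"increments": [[78, -5, 4, 5, 0, -0.012, 0.004], [78, -0.5, 0, 15, 0, 0, 0], [78, 0, 0, 25, 0, 0, 0], [78, 0, 0, 0, 0, 0, 0], [78, 0, 0, 0, 0, 0, 0]]}}

```text
time: 30.9
tool_pos: [0.4722, -0.1356, 0.0823]
tool_rot: [-3.141, 0.001, -0.1]
contact_force: [0.1, 0.6, 0.3]
opening: 0.0776
```

```bash
python3 -c "
from h import *
plan([.4733,-.1354,.0148],-.1,78,step=30)"
```

```text
t 30.9 pos [ 0.4722 -0.1356  0.0823] rot [-3.141e+00  1.000e-03 -1.000e-01] n 3
[78, 0.4, -0.1, 22.5, -0.0, 0.0, 0.0]
[78, 0.4, -0.1, 22.5, -0.0, 0.0, 0.0]
[78, 0.4, -0.1, 22.5, -0.0, 0.0, 0.0]
```

{"name": "move_arm", "arguments": {"increments": [[78, 0, 0, 15, 0, 0, 0], [78, 0, 0, 22, 0, 0, 0], [78, -0.5, 0, 18, 0, 0, 0], [78, 0, 0, 8, 0, 0, 0], [78, 0, 0, 0, 0, 0, 0], [78, 0, 0, 0, 0, 0, 0]]}}

```text
time: 31.65
tool_pos: [0.4734, -0.1364, 0.0183]
tool_rot: [3.14, -0.004, -0.1]
contact_force: [-0.2, -0.1, 0.6]
opening: 0.078
```

```bash
python3 -c "
from h import *
plan([.4733,-.1354,.0148],-.1,78,step=30)"
```

```text
t 31.65 pos [ 0.4734 -0.1364  0.0183] rot [ 3.14  -0.004 -0.1  ] n 1
[78, -0.3, -1.0, 3.5, 0.002, -0.004, 0.0]
```

{"name": "move_arm", "arguments": {"increments": [[78, -0.3, -1, 3.5, 0.002, -0.004, 0], [78, 0, 0, 0, 0, 0, 0], [0, 0, 0, 0, 0, 0, 0], [0, 0, 0, 0, 0, 0, 0], [0, 0, 0, 0, 0, 0, 0], [0, 0, 0, 0, 0, 0, 0], [0, 0, 0, 0, 0, 0, 0]]}}

```text
time: 32.52
tool_pos: [0.4741, -0.1357, 0.0158]
tool_rot: [3.141, -0.002, -0.1]
contact_force: [0.5, 0.3, -0.4]
opening: 0.0571
```

```bash
python3 v.py s|tail -1
```

```text
32.625 [ 0.4741 -0.1357  0.0159] [ 3.141e+00 -3.000e-03 -1.000e-01] [-0.4  0.4  0.5] 0.056846961655566235
```

View pics/s_s.png

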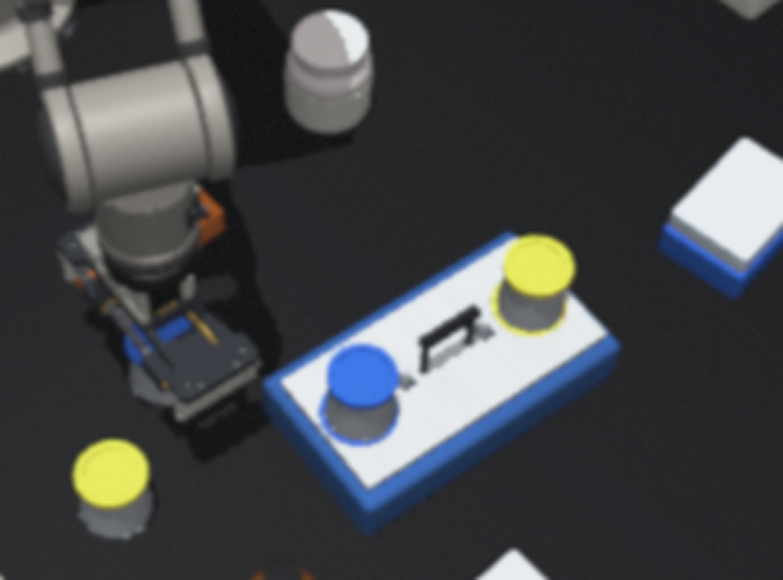

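{"name": "move_arm", "arguments": {"increments": [[0, 0, 0, -15, 0, 0, 0], [0, 0, 0, -40, 0, 0, 0], [0, 0, 0, -45, 0, 0, 0], [0, 0, 0, -45, 0, 0, 0], [0, 0, 0, -30, 0, 0, 0], [0, 0, 0, -10, 0, 0, 0], [0, 0, 0, 0, 0, 0, 0]]}}

```text
time: 33.5
tool_pos: [0.4726, -0.1351, 0.2107]
tool_rot: [3.141, -0.004, -0.1]
contact_force: [0.3, -0.5, -0.8]
opening: 0.0568
```

```bash
python3 -c "
from h import *
print(robot.observe()['opening'])
plan([.6367,-.0590,.2],-.1,0,step=40)"
```

```text
0.05684181021396657
t 33.5 pos [ 0.4726 -0.1351  0.2107] rot [ 3.141 -0.004 -0.1  ] n 5
[0, 31.1, -18.4, 2.2, 0.0, -0.001, 0.0]
[0, 31.1, -18.4, 2.2, 0.0, -0.001, 0.0]
[0, 31.1, -18.4, 2.2, 0.0, -0.001, 0.0]
[0, 31.1, -18.4, 2.2, 0.0, -0.001, 0.0]
[0, 31.1, -18.4, 2.2, 0.0, -0.001, 0.0]
```

{"name": "move_arm", "arguments": {"increments": [[0, 15, -9, 0, 0, 0, 0], [0, 31, -18, 0, 0, 0, 0], [0, 31, -18, 0, 0, 0, 0], [0, 31, -18, 0, 0, 0, 0], [0, 28, -17, 0, 0, 0, 0], [0, 15, -9, 0, 0, 0, 0], [0, 0, 0, 0, 0, 0, 0], [0, 0, 0, 0, 0, 0, 0]]}}

```text
time: 34.5
tool_pos: [0.6367, -0.0542, 0.1961]
tool_rot: [-3.138, 0.017, -0.1]
contact_force: [0.2, -0.7, -0.9]
opening: 0.057
```

```bash
python3 v.py u|tail -1;python3 -c "
from h import *
plan([.6367,-.0590,.16],-.1,0,step=60)"
```

```text
34.6 [ 0.6365 -0.0545  0.1968] [-3.138  0.016 -0.1  ] [ 0.6 -0.3 -0.6] 0.05715494889932467
t 34.6 pos [ 0.6365 -0.0545  0.1968] rot [-3.138  0.016 -0.1  ] n 1
[0, 1.2, 4.6, 36.7, -0.004, 0.016, -0.0]
```

View pics/u_s.png

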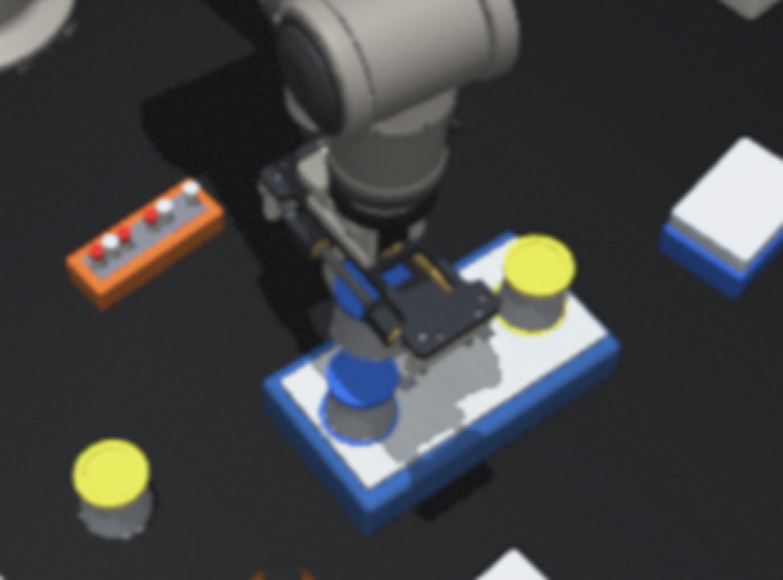

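{"name": "move_arm", "arguments": {"increments": [[0, 0.8, 4, 0, -0.004, 0.015, 0], [0, 0, 0, 10, 0, 0, 0], [0, 0, 0, 18, 0, 0, 0], [0, 0, 0, 0, 0, 0, 0], [0, 0, 0, 0, 0, 0, 0]]}}

```text
time: 35.22
tool_pos: [0.6359, -0.0604, 0.1688]
tool_rot: [3.14, -0.002, -0.103]
contact_force: [-0.2, 1.0, -1.8]
opening: 0.0567
```

```bash
python3 -c "
from h import *
plan([.6367,-.0590,.145],-.1,0,step=60)"
```

```text
t 35.23 pos [ 0.6359 -0.0604  0.1688] rot [ 3.14e+00 -2.00e-03 -1.03e-01] n 1
[0, 0.6, -1.5, 23.8, 0.001, -0.002, -0.003]
```

{"name": "move_arm", "arguments": {"increments": [[0, 0.6, -1.3, 8, 0.001, -0.002, -0.002], [0, 0, 0, 10, 0, 0, 0], [0, 0, 0, 4, 0, 0, 0], [0, 0, 0, 0, 0, 0, 0], [0, 0, 0, 0, 0, 0, 0]]}}

```text
time: 35.85
tool_pos: [0.6371, -0.0591, 0.146]
tool_rot: [3.141, -0.001, -0.1]
contact_force: [0.2, -0.8, -1.1]
opening: 0.057
```

```bash
python3 -c "
from h import *
S=cam('scene');save(S,'x2.png',(290,210,110,110),6)
T=cam('top');save(T,'x3.png',(320,130,110,80),6)
plan([.6367,-.0590,.1358],-.1,0,step=60)"
```

```text
t 35.95 pos [ 0.6371 -0.0592  0.1461] rot [ 3.141e+00 -1.000e-03 -1.000e-01] n 1
[0, -0.4, -0.1, 10.3, 0.0, -0.001, -0.0]
```

View pics/x2.png

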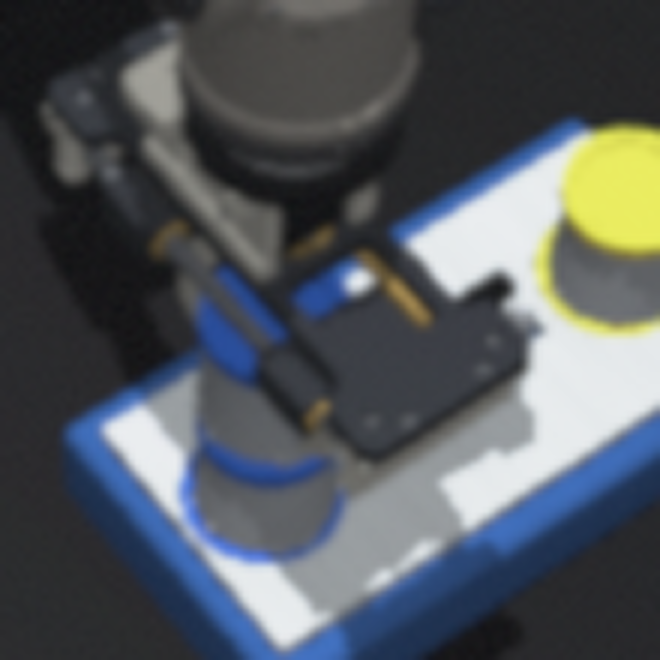

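{"name": "move_arm", "arguments": {"increments": [[0, -0.4, 0, 4, 0, 0, 0], [0, 0, 0, 3.5, 0, 0, 0], [0, 0, 0, 1.5, 0, 0, 0], [0, 0, 0, 0.8, 0, 0, 0]]}}

```text
time: 36.45
tool_pos: [0.6368, -0.0591, 0.136]
tool_rot: [3.141, -0.002, -0.1]
contact_force: [-0.2, 0.6, -0.7]
opening: 0.0566
```

{"name": "move_arm", "arguments": {"increments": [[0, 0, 0, 0.8, 0, 0, 0], [0, 0, 0, 0.5, 0, 0, 0]]}}

```text
time: 36.7
tool_pos: [0.6368, -0.0592, 0.1358]
tool_rot: [3.141, -0.002, -0.1]
contact_force: [-1.5, -0.3, 2.5]
opening: 0.057
```

Contact at the expected height (0.1358). Release slowly, then climb.

{"name": "move_arm", "arguments": {"increments": [[0, 0, 0, 0, 0, 0, 0], [78, 0, 0, 0, 0, 0, 0], [78, 0, 0, 0, 0, 0, 0], [78, 0, 0, 0, 0, 0, 0], [78, 0, 0, -20, 0, 0, 0], [78, 0, 0, -40, 0, 0, 0], [78, 0, 0, -40, 0, 0, 0], [78, -20, 10, 0, 0, 0, 0], [78, -40, 30, 0, 0, 0, 0], [78, -40, 45, 0, 0, 0, 0], [78, -10, 30, 0, 0, 0, 0], [78, 0, 0, 0, 0, 0, 0]]}}

```text
time: 38.2
tool_pos: [0.5132, -0.1647, 0.2377]
tool_rot: [3.14, -0.005, -0.099]
contact_force: [-0.3, 0.2, 0.8]
opening: 0.0782
```

```bash
python3 v.py y;python3 -c "
from h import *
plan([.5459,-.2446,.12],-.1,78,step=45)"
```

```text
S blue 156 [292.4  10.7] z06 [-0.2563  0.5868]
S blue 190 [379.4   4.5] z06 [-0.0856  0.8353]
S blue 433 [459.6 237.9] z06 [0.7356 0.2837]
S blue 196 [297.6 418.7] z06 [ 0.8081 -0.3215]
T blue 158 [493.5 111.3] z06 [ 0.8691 -0.3631]
T blue 294 [210.3 162.2] z06 [0.6676 0.3153]
S yellow 424 [395.9 241.4] z06 [0.6359 0.1562]
S yellow 509 [247.8 312.7] z06 [ 0.5459 -0.2444]
T yellow 462 [288.6 167.9] z06 [0.6725 0.1247]
T yellow 663 [630.  267.7] z06 [ 0.5102 -0.698 ]
38.3 [ 0.5141 -0.163   0.2376] [ 3.141 -0.005 -0.097] [-0.4 -0.1  0.4] 0.07808891459395906
t 38.3 pos [ 0.5141 -0.163   0.2376] rot [ 3.141 -0.005 -0.097] n 4
[78, 9.7, 19.5, 29.5, 0.0, -0.001, 0.001]
[78, 9.8, 19.5, 29.4, 0.0, -0.001, 0.001]
[78, 9.8, 19.5, 29.4, 0.0, -0.001, 0.001]
[78, 9.9, 19.5, 29.4, 0.0, -0.001, 0.001]
```

View pics/y_s.png

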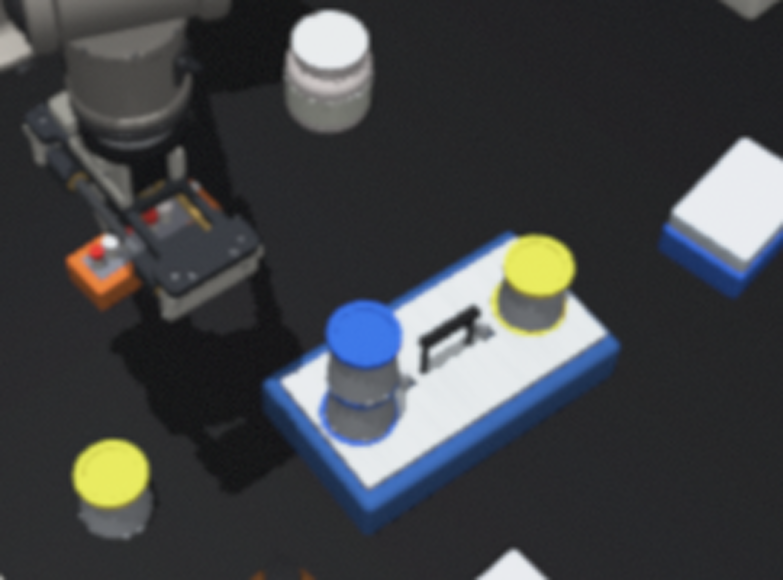

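View pics/y_t.png

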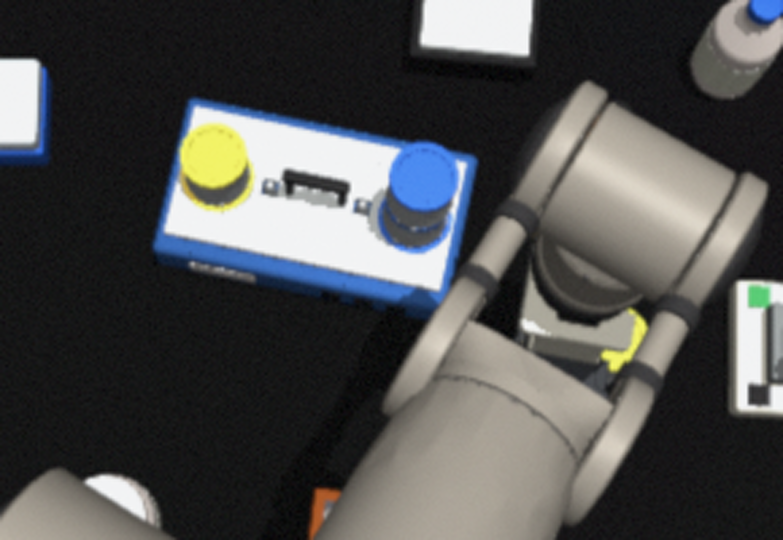

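{"name": "move_arm", "arguments": {"increments": [[78, 10, 20, 10, 0, -0.003, 0], [78, 10, 20, 30, 0, 0, 0], [78, 10, 20, 30, 0, 0, 0], [78, 6, 14, 25, 0, 0, 0], [78, 0, 0, 15, 0, 0, 0], [78, 0, 0, 0, 0, 0, 0], [78, 0, 0, 0, 0, 0, 0]]}}

```text
time: 39.17
tool_pos: [0.5496, -0.2407, 0.1211]
tool_rot: [-3.142, -0.002, -0.089]
contact_force: [-0.0, 0.0, -0.4]
opening: 0.0782
```

```bash
python3 -c "
from h import *
plan([.5459,-.2446,.08],-.1,78,step=45)"
```

```text
t 39.17 pos [ 0.5496 -0.2407  0.1211] rot [-3.142e+00 -2.000e-03 -8.900e-02] n 1
[78, -3.5, 4.3, 41.1, -0.0, -0.002, 0.011]
```

{"name": "move_arm", "arguments": {"increments": [[78, -3, 3.5, 5, 0, -0.002, 0.01], [78, 0, 0, 15, 0, 0, 0], [78, 0, 0, 20, 0, 0, 0], [78, 0, 0, 0, 0, 0, 0], [78, 0, 0, 0, 0, 0, 0]]}}

```text
time: 39.8
tool_pos: [0.5471, -0.2438, 0.0816]
tool_rot: [3.14, -0.004, -0.098]
contact_force: [0.0, 0.4, -0.9]
opening: 0.0777
```

```bash
python3 v.py za|tail -1; python3 -c "
from h import *
plan([.5459,-.2446,.0148],-.1,78,step=30)"
```

```text
39.9 [ 0.5471 -0.2438  0.0817] [ 3.14  -0.004 -0.098] [ 0.   0.7 -0.3] 0.07799961177795985
t 39.9 pos [ 0.5471 -0.2438  0.0817] rot [ 3.14  -0.004 -0.098] n 3
[78, -0.5, 0.3, 22.3, 0.001, -0.001, 0.001]
[78, -0.4, 0.3, 22.3, 0.001, -0.001, 0.001]
[78, -0.4, 0.3, 22.3, 0.001, -0.001, 0.001]
```

View pics/za_s.png

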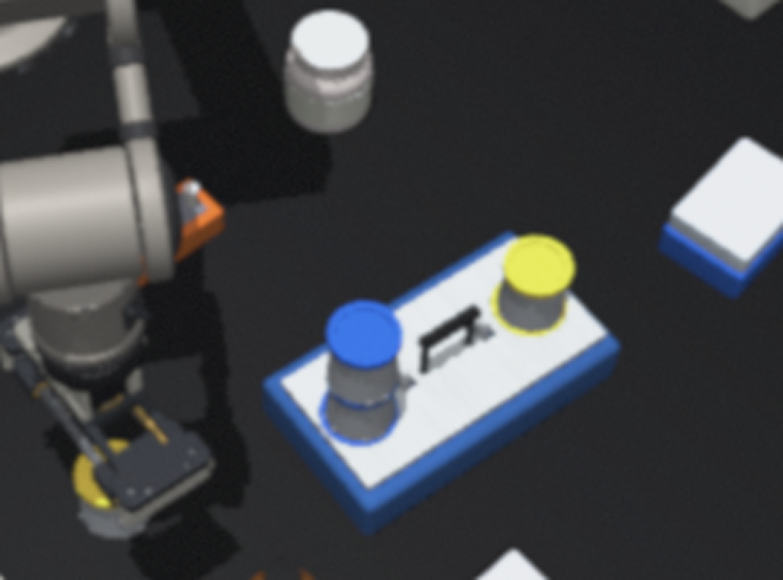

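{"name": "move_arm", "arguments": {"increments": [[78, -1, 0.5, 15, 0.001, -0.003, 0.002], [78, 0, 0, 22, 0, 0, 0], [78, 0, 0, 18, 0, 0, 0], [78, 0, 0, 8, 0, 0, 0], [78, 0, 0, 0, 0, 0, 0], [78, 0, 0, 0, 0, 0, 0]]}}

```text
time: 40.65
tool_pos: [0.5466, -0.2448, 0.0163]
tool_rot: [3.14, -0.003, -0.101]
contact_force: [0.0, -0.3, -0.2]
opening: 0.078
```

```bash
python3 -c "
from h import *
plan([.5459,-.2446,.0148],-.1,78,step=30)"
```

```text
t 40.65 pos [ 0.5466 -0.2448  0.0163] rot [ 3.14e+00 -3.00e-03 -1.01e-01] n 1
[78, -0.7, -0.2, 1.5, 0.002, -0.003, -0.001]
```

{"name": "move_arm", "arguments": {"increments": [[78, -0.7, -0.2, 1, 0.001, -0.003, 0], [0, 0, 0, 0, 0, 0, 0], [0, 0, 0, 0, 0, 0, 0], [0, 0, 0, 0, 0, 0, 0], [0, 0, 0, 0, 0, 0, 0], [0, 0, 0, 0, 0, 0, 0]]}}

```text
time: 41.4
tool_pos: [0.5467, -0.245, 0.0168]
tool_rot: [3.14, -0.002, -0.101]
contact_force: [-0.1, 0.4, 0.2]
opening: 0.0565
```

{"name": "move_arm", "arguments": {"increments": [[0, 0, 0, -15, 0, 0, 0], [0, 0, 0, -40, 0, 0, 0], [0, 0, 0, -50, 0, 0, 0], [0, 0, 0, -50, 0, 0, 0], [0, 0, 0, -30, 0, 0, 0], [0, 0, 0, -30, 0, 0, 0], [0, 0, 0, -10, 0, 0, 0], [0, 0, 0, 0, 0, 0, 0]]}}

```text
time: 42.4
tool_pos: [0.5454, -0.2439, 0.2545]
tool_rot: [3.138, -0.005, -0.101]
contact_force: [-0.2, 0.4, -0.4]
opening: 0.0566
```

```bash
python3 v.py zb|tail -1; python3 -c "
from h import *
plan([.6569,.1206,.21],-.1,0,step=45)"
```

```text
42.5 [ 0.545  -0.2437  0.2531] [ 3.139e+00 -3.000e-03 -1.010e-01] [ 0.1  0.9 -0.8] 0.05663654909742623
t 42.5 pos [ 0.545  -0.2437  0.2531] rot [ 3.139e+00 -3.000e-03 -1.010e-01] n 9
[0, 8.3, -41.5, 4.7, 0.0, -0.0, -0.0]
[0, 8.3, -41.5, 4.7, 0.0, -0.0, -0.0]
[0, 8.3, -41.5, 4.7, 0.0, -0.0, -0.0]
[0, 8.3, -41.5, 4.7, 0.0, -0.0, -0.0]
[0, 8.3, -41.5, 4.8, 0.0, -0.0, -0.0]
[0, 8.3, -41.5, 4.8, 0.0, -0.0, -0.0]
[0, 8.3, -41.5, 4.8, 0.0, -0.0, -0.0]
[0, 8.3, -41.5, 4.8, 0.0, -0.0, -0.0]
[0, 8.3, -41.5, 4.8, 0.0, -0.0, -0.0]
```

View pics/zb_s.png

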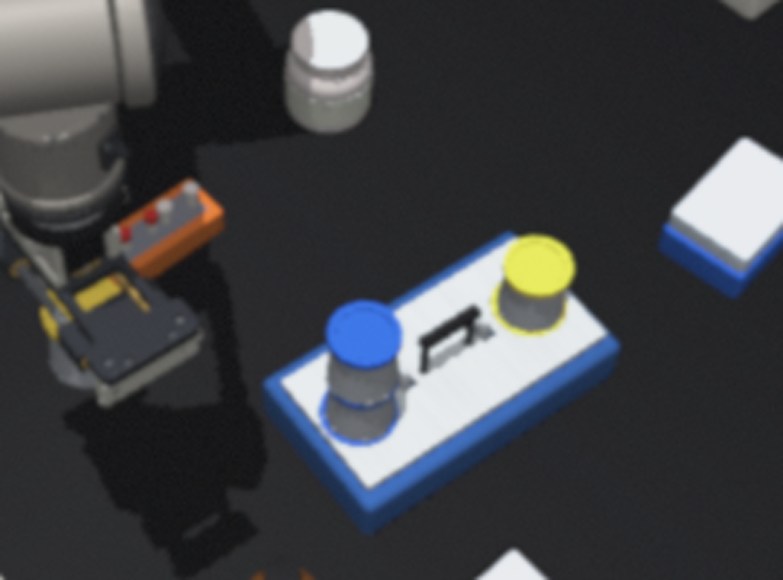

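```bash
python3 -c "
from h import *
plan([.50,.06,.235],-.1,0,step=45)"
```

```text
t 42.5 pos [ 0.545  -0.2437  0.2531] rot [ 3.139e+00 -3.000e-03 -1.010e-01] n 7
[0, -10.8, -42.5, 2.5, 0.0, -0.0, -0.0]
[0, -10.8, -42.5, 2.5, 0.0, -0.0, -0.0]
[0, -10.8, -42.5, 2.5, 0.0, -0.0, -0.0]
[0, -10.8, -42.5, 2.5, 0.0, -0.0, -0.0]
[0, -10.7, -42.5, 2.5, 0.0, -0.0, -0.0]
[0, -10.7, -42.5, 2.6, 0.0, -0.0, -0.0]
[0, -10.7, -42.5, 2.6, 0.0, -0.0, -0.0]
```

{"name": "move_arm", "arguments": {"increments": [[0, -15, -20, 0, 0, 0, 0], [0, -15, -42, 0, 0, 0, 0], [0, -15, -42, 0, 0, 0, 0], [0, -11, -42, 0, 0, 0, 0], [0, -8, -42, 0, 0, 0, 0], [0, -6, -42, 0, 0, 0, 0], [0, -4, -42, 0, 0, 0, 0], [0, 0, -20, 0, 0, 0, 0], [0, 0, 0, 0, 0, 0, 0]]}}

```text
time: 43.62
tool_pos: [0.4934, 0.0639, 0.239]
tool_rot: [-3.139, 0.023, -0.103]
contact_force: [-0.1, -1.1, -1.9]
opening: 0.0568
```

```bash
python3 -c "
from h import *
print(robot.observe()['opening'])
plan([.6569,.1197,.22],-.1,0,step=40)"
```

```text
0.056765885077555124
t 43.62 pos [0.4934 0.0639 0.239 ] rot [-3.139  0.023 -0.103] n 5
[0, 31.5, -14.4, 3.1, -0.0, 0.005, -0.001]
[0, 31.5, -14.4, 3.2, -0.0, 0.005, -0.001]
[0, 31.4, -14.4, 3.4, -0.0, 0.005, -0.001]
[0, 31.4, -14.4, 3.5, -0.0, 0.005, -0.001]
[0, 31.4, -14.4, 3.7, -0.0, 0.005, -0.001]
```

{"name": "move_arm", "arguments": {"increments": [[0, 15, -7, 0, 0, 0.005, 0], [0, 31, -14, 0, 0, 0.005, 0], [0, 31, -14, 0, 0, 0.005, 0], [0, 31, -14, 0, 0, 0.005, 0], [0, 28, -13, 0, 0, 0.003, 0], [0, 15, -8, 0, 0, 0, 0], [0, 0, 0, 0, 0, 0, 0], [0, 0, 0, 0, 0, 0, 0]]}}

```text
time: 44.62
tool_pos: [0.6604, 0.1123, 0.2302]
tool_rot: [3.141, 0.005, -0.112]
contact_force: [0.7, -0.4, -1.5]
opening: 0.0563
```

```bash
python3 v.py zc|tail -1;python3 -c "
from h import *
plan([.6569,.1197,.17],-.1,0,step=60)"
```

```text
44.725 [0.6602 0.1124 0.2307] [ 3.141  0.004 -0.112] [ 0.3  1.  -1.2] 0.0560569813407623
t 44.73 pos [0.6602 0.1124 0.2307] rot [ 3.141  0.004 -0.112] n 2
[0, -1.9, -3.4, 30.3, 0.0, 0.002, -0.006]
[0, -1.9, -3.5, 30.3, 0.0, 0.002, -0.006]
```

View pics/zc_s.png

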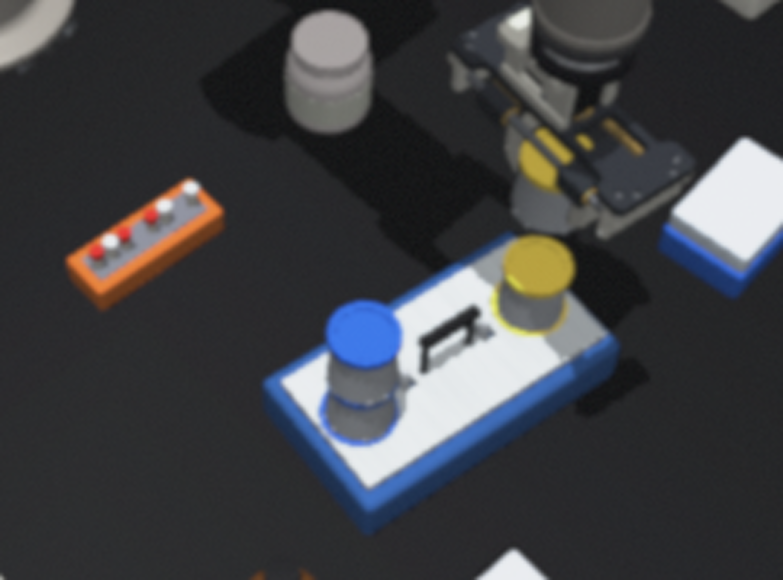

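{"name": "move_arm", "arguments": {"increments": [[0, -3, -6, 0, 0, 0.003, -0.01], [0, 0, 0, 20, 0, 0, 0], [0, 0, 0, 25, 0, 0, 0], [0, 0, 0, 10, 0, 0, 0], [0, 0, 0, 0, 0, 0, 0], [0, 0, 0, 0, 0, 0, 0]]}}

```text
time: 45.48
tool_pos: [0.657, 0.1202, 0.1788]
tool_rot: [-3.14, -0.005, -0.1]
contact_force: [1.1, 0.3, -0.9]
opening: 0.0567
```

```bash
python3 -c "
from h import *
plan([.6569,.1197,.147],-.1,0,step=60);print(robot.observe()['opening'])"
```

```text
t 45.48 pos [0.657  0.1202 0.1788] rot [-3.14  -0.005 -0.1  ] n 1
[0, -0.2, 0.5, 31.8, -0.001, -0.005, -0.0]
0.05670675276591337
```

{"name": "move_arm", "arguments": {"increments": [[0, -0.2, 0.5, 12, -0.001, -0.005, 0], [0, 0, 0, 14, 0, 0, 0], [0, 0, 0, 5, 0, 0, 0], [0, 0, 0, 0, 0, 0, 0], [0, 0, 0, 0, 0, 0, 0]]}}

```text
time: 46.1
tool_pos: [0.6573, 0.1196, 0.1465]
tool_rot: [-3.141, -0.001, -0.1]
contact_force: [-0.1, -0.0, -0.7]
opening: 0.0564
```

```bash
python3 -c "
from h import *
S=cam('scene');save(S,'zd.png',(350,150,110,110),6)
plan([.6569,.1197,.1368],-.1,0,step=60);print(robot.observe()['opening'])"
```

```text
t 46.15 pos [0.6573 0.1196 0.1465] rot [-3.141e+00 -1.000e-03 -1.000e-01] n 1
[0, -0.4, -0.0, 9.7, -0.001, -0.001, -0.0]
0.05647000392781196
```

View pics/zd.png

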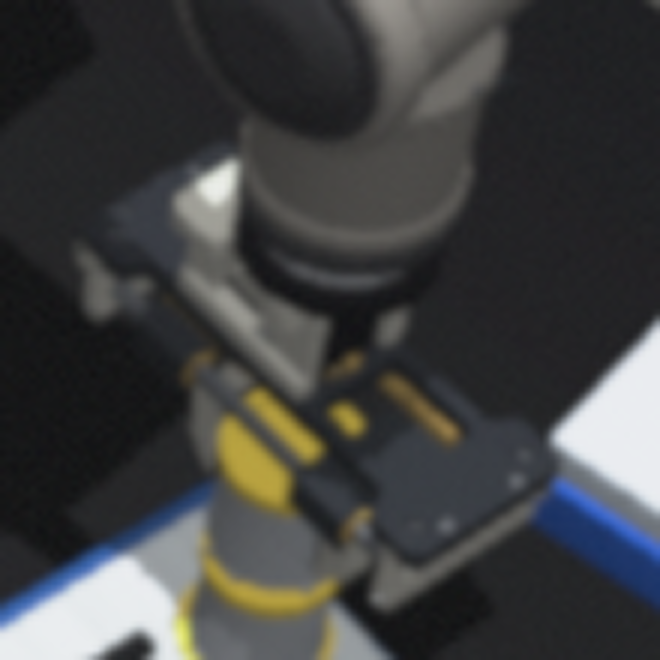

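{"name": "move_arm", "arguments": {"increments": [[0, -0.4, 0, 4, 0, 0, 0], [0, 0, 0, 3.5, 0, 0, 0], [0, 0, 0, 2, 0, 0, 0], [0, 0, 0, 1, 0, 0, 0]]}}

```text
time: 46.65
tool_pos: [0.6573, 0.1198, 0.1367]
tool_rot: [-3.141, -0.003, -0.1]
contact_force: [-2.4, 0.3, 6.6]
opening: 0.0568
```

{"name": "move_arm", "arguments": {"increments": [[0, 0, 0, 0, 0, 0, 0], [78, 0, 0, 0, 0, 0, 0], [78, 0, 0, 0, 0, 0, 0], [78, 0, 0, 0, 0, 0, 0], [78, 0, 0, -20, 0, 0, 0], [78, 0, 0, -40, 0, 0, 0], [78, 0, 0, -40, 0, 0, 0], [78, -20, 0, -10, 0, 0, 0], [78, -45, 0, 0, 0, 0, 0], [78, -45, 0, 0, 0, 0, 0], [78, -45, 0, 0, 0, 0, 0], [78, 0, 0, 0, 0, 0, 0]]}}

```text
time: 48.15
tool_pos: [0.4985, 0.1352, 0.2489]
tool_rot: [-3.14, -0.004, -0.101]
contact_force: [1.4, 0.4, 1.2]
opening: 0.0779
```

```bash
python3 v.py ze;python3 -c "
from h import *
S=cam('scene');save(S,'ze2.png',(300,180,130,130),5)
T=cam('top');save(T,'ze3.png',(260,130,140,100),5)
plan([.48,-.41,.2],-.1,0,step=45)"
```

```text
S blue 190 [379.5   4.5] z06 [-0.0855  0.8353]
S blue 437 [459.6 237.9] z06 [0.7356 0.2838]
S blue 195 [297.6 418.7] z06 [ 0.8081 -0.3214]
T blue 158 [493.5 111.3] z06 [ 0.8691 -0.3631]
S yellow 479 [398.3 226.4] z06 [0.608  0.1944]
T yellow 668 [629.8 267.7] z06 [ 0.5102 -0.6978]
48.25 [0.5016 0.1348 0.249 ] [-3.14  -0.007 -0.102] [ 0.9 -0.4  0.7] 0.07817588220988904
t 48.35 pos [0.5023 0.1346 0.2485] rot [-3.14  -0.006 -0.103] n 13
[0, 2.6, 41.9, 3.7, -0.0, -0.0, -0.0]
[0, 2.6, 41.9, 3.7, -0.0, -0.0, -0.0]
[0, 2.5, 41.9, 3.7, -0.0, -0.0, -0.0]
[0, 2.5, 41.9, 3.7, -0.0, -0.0, -0.0]
[0, 2.5, 41.9, 3.7, -0.0, -0.0, -0.0]
[0, 2.5, 41.9, 3.7, -0.0, -0.0, -0.0]
[0, 2.5, 41.9, 3.7, -0.0, -0.0, -0.0]
[0, 2.5, 41.9, 3.7, -0.0, -0.0, -0.0]
[0, 2.5, 41.9, 3.7, -0.0, -0.0, -0.0]
[0, 2.5, 41.9, 3.7, -0.0, -0.0, -0.0]
[0, 2.5, 41.9, 3.7, -0.0, -0.0, -0.0]
[0, 2.5, 41.9, 3.7, -0.0, -0.0, -0.0]
[0, 2.5, 41.9, 3.7, -0.0, -0.0, -0.0]
```

View pics/ze2.png

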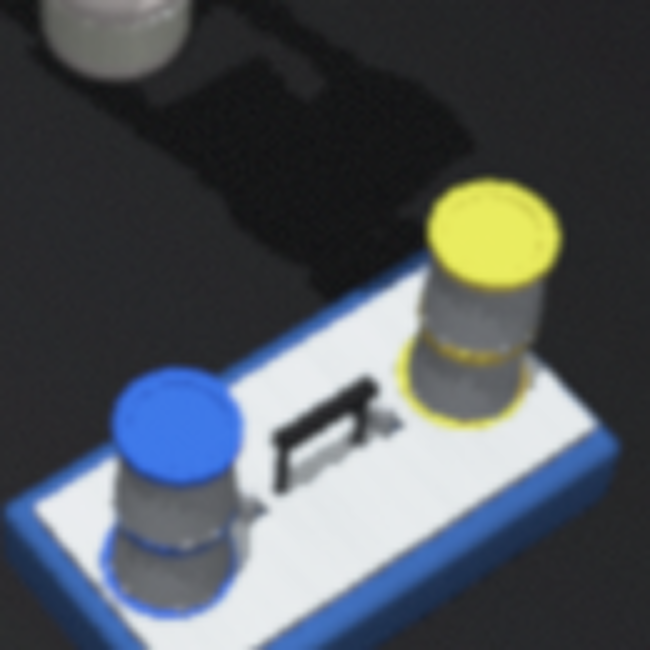

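View pics/ze3.png

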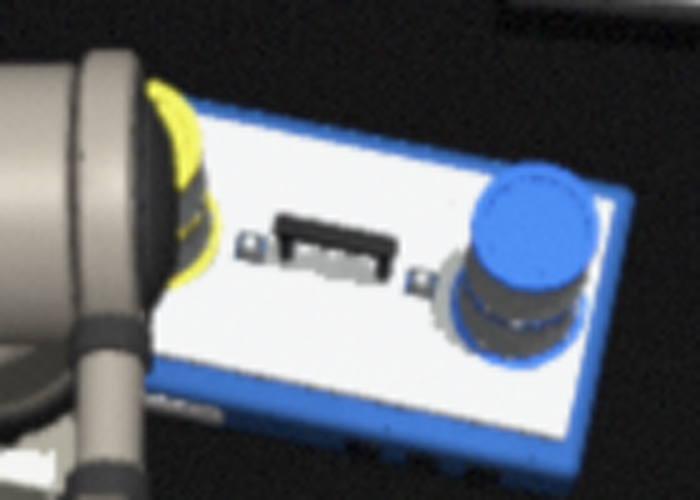

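{"name": "move_arm", "arguments": {"increments": [[40, -3, 30, 0, 0, 0, 0], [10, -5, 50, 0, 0, 0, 0], [0, -5, 50, 0, 0, 0, 0], [0, -3, 50, 0, 0, 0, 0], [0, 0, 50, 0, 0, 0, 0], [0, 0, 50, 0, 0, 0, 0], [0, 0, 50, 0, 0, 0, 0], [0, 0, 50, 0, 0, 0, 0], [0, 0, 50, 0, 0, 0, 0], [0, 0, 50, 0, 0, 0, 0], [0, 0, 25, 0, 0, 0, 0], [0, 0, 0, 0, 0, 0, 0]], "newtons": 20}}

```text
time: 49.85
tool_pos: [0.4421, -0.3922, 0.2425]
tool_rot: [-3.14, -0.008, -0.108]
contact_force: [-0.7, 0.7, 0.5]
opening: 0.0004
```

```bash
python3 - <<'E'
from h import *
S=cam('scene');T=cam('top')
a=near(blobs(S,'red',25),(181,340));b=near(blobs(T,'red',25),(515,241))
print(a and a[2], b and b[2], a and onplane(S,a[2],.118))
plan([.47,-.408,.2],0.0,0,step=45); print(robot.observe()['opening'])
E
python3 w.py .18 .18
```

```text
[181.10619469 340.81415929] [515.11392405 240.94936709] [ 0.53090987 -0.40767857  0.118     ]
t 49.95 pos [ 0.4424 -0.3899  0.2429] rot [-3.14  -0.008 -0.106] n 2
[0, 14.5, 7.6, 21.5, -0.001, -0.004, -0.053]
[0, 14.2, 8.3, 21.5, -0.001, -0.004, -0.053]
0.0005541671577070392Traceback (most recent call last):
  File "w.py", line 8, in <module>
    u0=proj(c,g+[z-.003])[0]; bl=near(blobs(c,col),u0,8); L.append(bl[2]); print(col,bl[0],np.round(bl[2],1),bl[1],end=' ')
                                                                   ~~^^^
TypeError: 'NoneType' object is not subscriptable
```

{"name": "move_arm", "arguments": {"increments": [[0, 12, 7, 15, 0, -0.004, -0.05], [0, 12, 7, 30, 0, -0.004, -0.05], [0, 0, 0, 40, 0, 0, 0], [0, 0, 0, 35, 0, 0, 0], [0, 0, 0, 15, 0, 0, 0], [0, 0, 0, 0, 0, 0, 0], [0, 0, 0, 0, 0, 0, 0]]}}

```text
time: 50.92
tool_pos: [0.472, -0.3998, 0.1109]
tool_rot: [3.137, -0.007, 0.009]
contact_force: [-0.9, -0.5, -0.1]
opening: 0.0005
```

```bash
python3 - <<'E'
from h import *
S=cam('scene');T=cam('top')
save(S,'zf_s.png',(120,250,160,160),4)
plan([.485,-.408,.103],0.0,0,step=45)
E
```

```text
t 51.02 pos [ 0.4719 -0.4     0.1111] rot [ 3.136 -0.007  0.009] n 1
[0, 12.9, 8.0, 8.2, 0.005, -0.007, 0.009]
```

View pics/zf_s.png

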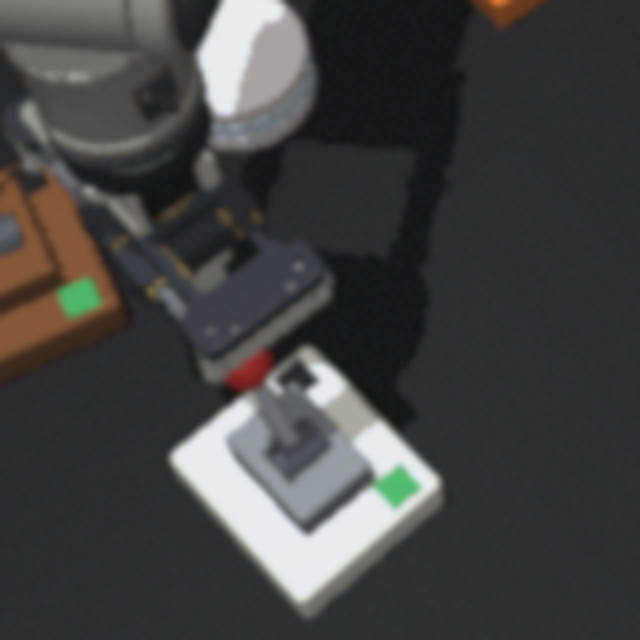

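{"name": "move_arm", "arguments": {"increments": [[0, 0, 7.5, 7, 0.005, -0.006, 0.008], [0, 0, 0, 0, 0, 0, 0], [0, 10, 0, 0, 0, 0, 0], [0, 10, 0, 0, 0, 0, 0], [0, 10, 0, 0, 0, 0, 0]]}}

```text
time: 51.65
tool_pos: [0.5042, -0.4093, 0.1056]
tool_rot: [3.139, -0.003, -0.001]
contact_force: [-1.3, -0.4, 1.1]
opening: 0.0004
```

{"name": "move_arm", "arguments": {"increments": [[0, 10, 0, 1, 0, 0, 0], [0, 10, 0, 1, 0, 0, 0], [0, 10, 0, 1, 0, 0, 0], [0, 10, 0, 1, 0, 0, 0]]}}

```text
time: 52.15
tool_pos: [0.5473, -0.4089, 0.1015]
tool_rot: [3.139, -0.003, -0.0]
contact_force: [-1.6, 0.4, 0.0]
opening: 0.0006
```

```bash
python3 - <<'E'
from h import *
S=cam('scene');T=cam('top')
save(S,'zg_s.png',(120,250,160,160),4);save(T,'zg_t.png',(440,180,120,100),5)
a=near(blobs(S,'red',15),(190,350),30);print(a and a[2])
plan([.57,-.408,.103],0.0,0,step=45)
E
```

```text
None
t 52.25 pos [ 0.5477 -0.4088  0.1013] rot [ 3.139e+00 -3.000e-03  0.000e+00] n 1
[0, 22.3, -0.8, -1.7, 0.002, -0.003, 0.0]
```

View pics/zg_s.png

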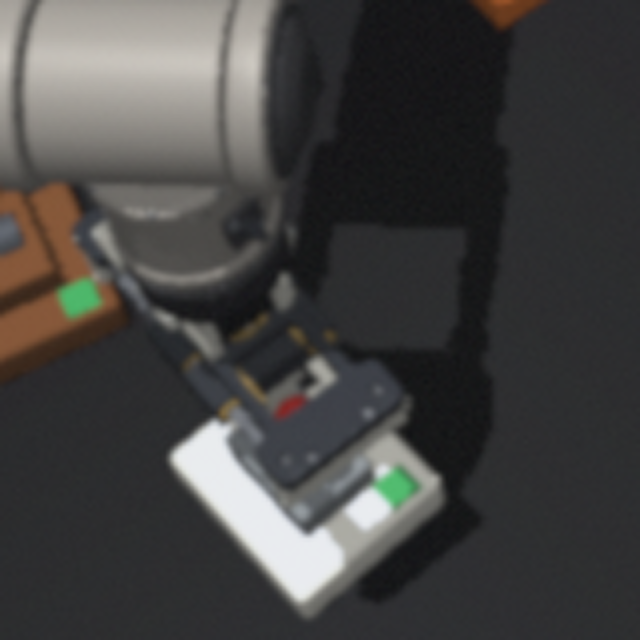

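{"name": "move_arm", "arguments": {"increments": [[0, 8, 0, 0, 0, 0, 0], [0, 8, 0, 0, 0, 0, 0], [0, 5, 0, 0, 0, 0, 0]]}}

```text
time: 52.62
tool_pos: [0.5658, -0.4087, 0.1005]
tool_rot: [-3.141, 0.006, -0.0]
contact_force: [-22.6, 1.7, 9.9]
opening: 0.0005
```

{"name": "move_arm", "arguments": {"increments": [[0, 0.5, 0, 0, 0, 0, 0], [0, -10, 0, 0, 0, 0, 0], [0, -20, 0, -5, 0, 0, 0], [0, -35, 0, -10, 0, 0, 0], [0, -35, 0, -30, 0, 0, 0], [0, -20, -40, -40, 0, 0, 0], [0, 0, -50, -40, 0, 0, 0], [0, 0, -50, 0, 0, 0, 0], [0, 0, -40, 0, 0, 0, 0], [0, 0, 0, 0, 0, 0, 0], [0, 0, 0, 0, 0, 0, 0]]}}

```text
time: 54.0
tool_pos: [0.442, -0.226, 0.2315]
tool_rot: [3.137, -0.003, -0.003]
contact_force: [-0.2, 0.6, -0.3]
opening: 0.0005
```

```bash
python3 - <<'E'
from h import *
S=cam('scene');T=cam('top')
save(S,'zh_s.png',(140,180,300,230),2.6);save(T,'zh_t.png',(260,110,290,200),2.7)
a=near(blobs(S,'red',25),(205,360),40);b=near(blobs(T,'red',25),(515,225),30)
print(a and a[2], b and b[2]); 
if a is not None and b is not None: print(tri([(S,a[2]),(T,b[2])]))
s=robot.observe();print(s['time'],s['tool_pos'],s['contact_force'])
E
```

```text
[199.5        361.56818182] [514.75268817 214.53763441]
(array([ 0.59543538, -0.40674146,  0.11829136]), [0.00032898705924748586, 0.0003289870592474558])
54.1 [ 0.44194848 -0.22642564  0.23117473] [ 0.30009565 -0.48088299 -0.16266327]
```

View pics/zh_s.png

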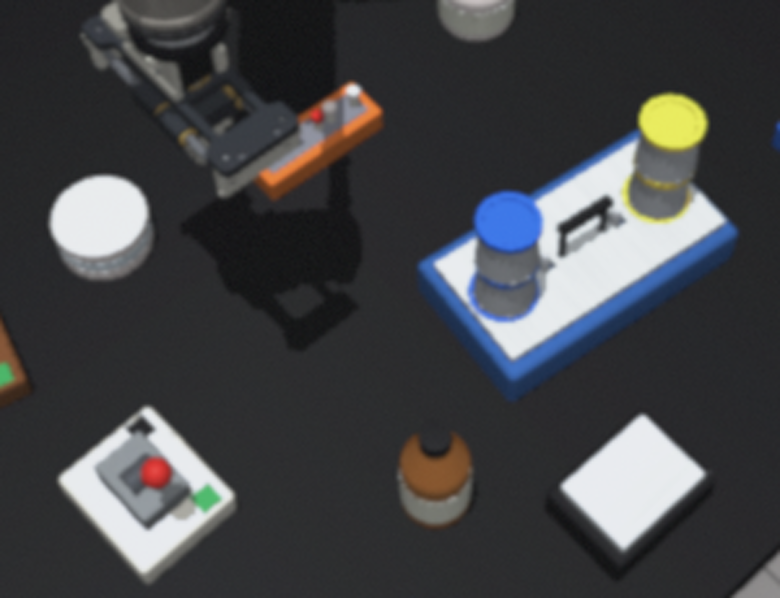

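View pics/zh_t.png

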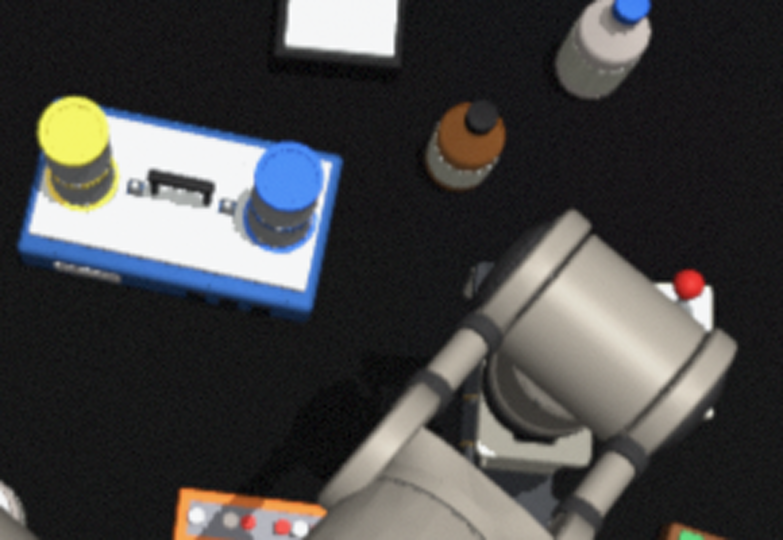

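```bash
python3 - <<'E'
from h import *
S=cam('scene');T=cam('top')
i0=cv2.cvtColor(cv2.imread('pics/scene0.png'),cv2.COLOR_BGR2RGB);t0=cv2.cvtColor(cv2.imread('pics/top0.png'),cv2.COLOR_BGR2RGB)
for nm,c,im0,p0,p1 in(('S',S,i0,(181,341),(199.5,361.5)),('T',T,t0,(515,241),(514.7,214.5))):
    for im,p in((im0,p0),(c['img'],p1)):
        x,y=int(p[0])-12,int(p[1])-12; R=im[y:y+25,x:x+25].astype(float)
        W=np.clip(R[...,0]-1.5*np.maximum(R[...,1],R[...,2]),0,None); W=np.clip(W/60,0,1)
        v,u=np.mgrid[y:y+25,x:x+25]; q=np.array([(W*u).sum(),(W*v).sum()])/W.sum()
        print(nm,W.sum(),q,onplane(c,q,.1178))
save(T,'zi_t.png',(490,190,60,60),10)
save(S,'zi_s.png',(155,325,85,85),8)
E
```

```text
S 120.43333333333334 [180.97695821 340.65361196] [ 0.53031738 -0.40763867  0.1178    ]
S 104.01666666666667 [199.42581317 361.36172088] [ 0.59492668 -0.40624138  0.1178    ]
T 87.99166666666666 [515.21971778 240.91949995] [ 0.53406937 -0.41045521  0.1178    ]
T 102.13333333333333 [514.73874021 214.45406332] [ 0.59560049 -0.4071419   0.1178    ]
```

View pics/zi_s.png

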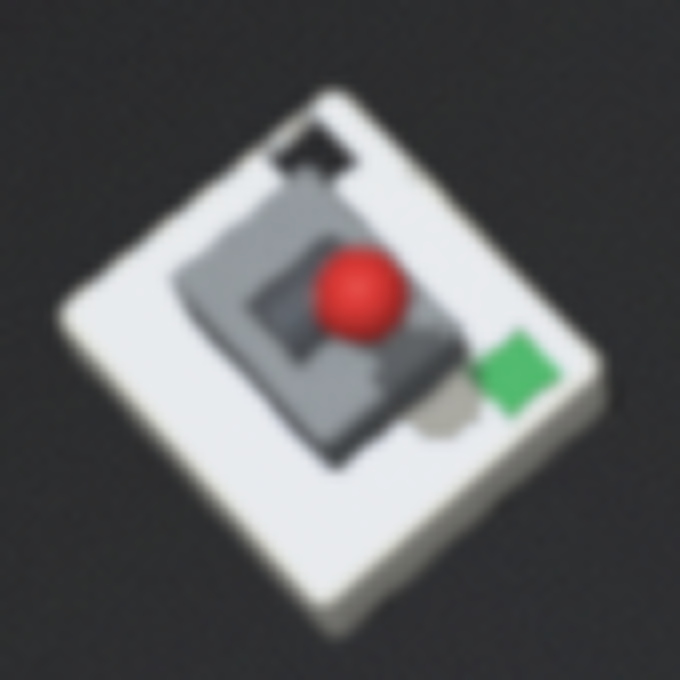

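```bash
python3 - <<'E'
from h import *
plan([.50,-.408,.2],0.0,0,step=45)
E
```

```text
t 54.2 pos [ 0.4419 -0.2265  0.2309] rot [ 3.138e+00 -1.000e-03 -5.000e-03] n 5
[0, 11.8, 36.2, 6.3, 0.001, -0.0, -0.001]
[0, 11.8, 36.2, 6.3, 0.001, -0.0, -0.001]
[0, 11.7, 36.3, 6.3, 0.001, -0.0, -0.001]
[0, 11.7, 36.3, 6.2, 0.001, -0.0, -0.001]
[0, 11.7, 36.3, 6.2, 0.001, -0.0, -0.001]
```

{"name": "move_arm", "arguments": {"increments": [[0, 6, 20, 0, 0, 0, 0], [0, 11, 36, 5, 0, 0, 0], [0, 11, 36, 15, 0, 0, 0], [0, 11, 36, 25, 0, 0, 0], [0, 9, 30, 30, 0, 0, 0], [0, 5, 10, 30, 0, 0, 0], [0, 0, 0, 12, 0, 0, 0], [0, 0, 0, 0, 0, 0, 0], [0, 0, 0, 0, 0, 0, 0]]}}

```text
time: 55.32
tool_pos: [0.4938, -0.4067, 0.1093]
tool_rot: [3.138, -0.002, -0.012]
contact_force: [0.6, -0.5, -0.5]
opening: 0.0006
```

```bash
python3 - <<'E'
from h import *
plan([.55,-.408,.109],0.0,0,step=15)
E
```

```text
t 55.33 pos [ 0.4938 -0.4067  0.1093] rot [ 3.138e+00 -2.000e-03 -1.200e-02] n 4
[0, 14.0, 0.2, 0.1, 0.001, -0.0, -0.003]
[0, 14.0, 0.2, 0.1, 0.001, -0.0, -0.003]
[0, 14.0, 0.2, 0.1, 0.001, -0.0, -0.003]
[0, 14.0, 0.3, 0.1, 0.001, -0.0, -0.003]
```

{"name": "move_arm", "arguments": {"increments": [[0, 14, 0.2, 0, 0, 0, -0.003], [0, 14, 0.2, 0, 0, 0, -0.003], [0, 14, 0.2, 0, 0, 0, -0.003], [0, 10, 0.2, 0, 0, 0, 0], [0, 6, 0, 0, 0, 0, 0], [0, 0, 0, 0, 0, 0, 0]]}}

```text
time: 56.08
tool_pos: [0.5557, -0.4075, 0.1183]
tool_rot: [3.131, -0.01, -0.001]
contact_force: [-0.2, 0.0, 1.0]
opening: 0.0007
```

{"name": "move_arm", "arguments": {"increments": [[0, 3, 0, 0, 0, 0, 0]]}}

```text
time: 56.2
tool_pos: [0.5584, -0.4076, 0.1185]
tool_rot: [3.131, -0.009, -0.001]
contact_force: [0.3, 0.6, -0.3]
opening: 0.0003
```

{"name": "move_arm", "arguments": {"increments": [[0, 0, 0, 8, 0.008, -0.008, 0], [0, 0, 0, 0, 0, 0, 0], [0, 3, 0, 0, 0, 0, 0], [0, 3, 0, 0, 0, 0, 0]]}}

```text
time: 56.7
tool_pos: [0.564, -0.4079, 0.1094]
tool_rot: [3.14, 0.0, -0.002]
contact_force: [0.1, 0.7, -0.1]
opening: 0.0002
```

{"name": "move_arm", "arguments": {"increments": [[0, 3, 0, 0, 0, 0, 0]]}}

```text
time: 56.82
tool_pos: [0.5669, -0.4079, 0.1094]
tool_rot: [3.14, 0.001, -0.002]
contact_force: [-5.7, 0.7, 0.3]
opening: 0.0006
```

{"name": "move_arm", "arguments": {"increments": [[0, 2.5, 0, 0, 0, 0, 0]]}}

```text
time: 56.95
tool_pos: [0.5673, -0.408, 0.1091]
tool_rot: [3.141, 0.006, -0.002]
contact_force: [-13.8, -0.3, 5.2]
opening: 0.0005
```

{"name": "move_arm", "arguments": {"increments": [[0, 2.5, 0, 0, 0, 0, 0]]}}

```text
time: 57.08
tool_pos: [0.5671, -0.408, 0.1091]
tool_rot: [-3.141, 0.012, -0.002]
contact_force: [-11.3, 1.6, 5.6]
opening: 0.0002
```

{"name": "move_arm", "arguments": {"increments": [[0, 4, 0, 0, 0, 0, 0]]}}

```text
time: 57.2
tool_pos: [0.5674, -0.408, 0.1092]
tool_rot: [-3.139, 0.021, -0.003]
contact_force: [-17.3, 0.9, 8.9]
opening: 0.0001
```

```bash
python3 - <<'E'
from h import *
S=cam('scene');T=cam('top')
save(S,'zj_s.png',(120,270,150,140),5);save(T,'zj_t.png',(440,170,130,110),5)
s=robot.observe();print(s['tool_pos'],s['contact_force'],s['torque'])
E
```

```text
[ 0.56728846 -0.40800164  0.10921744] [-16.75743932   2.19698942   6.46581788] [0.22858312 2.62825901 0.0809699 ]
```

View pics/zj_s.png

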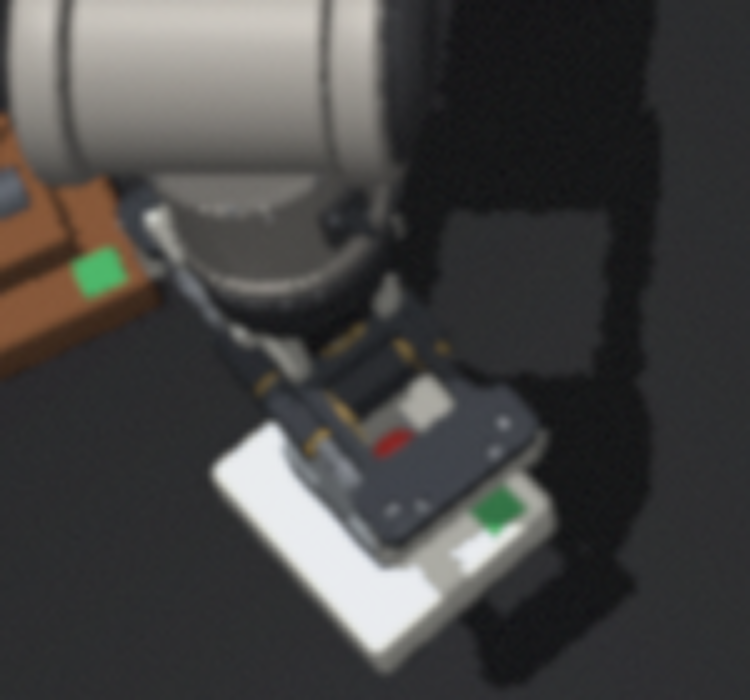

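View pics/zj_t.png

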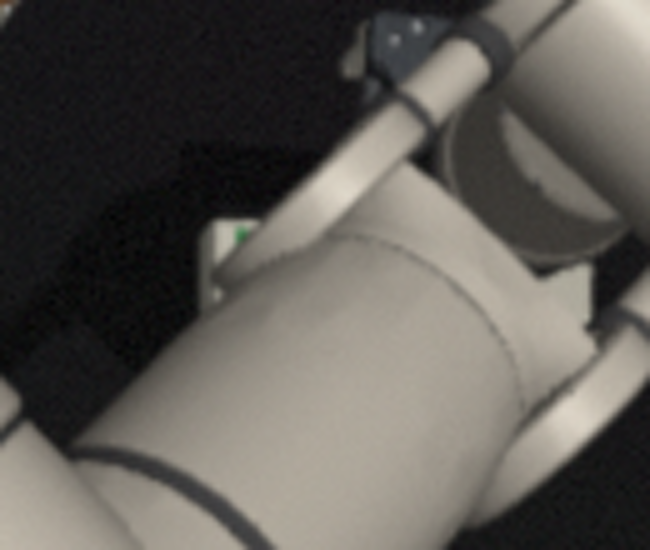

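{"name": "move_arm", "arguments": {"increments": [[0, -5, 0, 0, 0, -0.01, 0], [0, -15, 0, -5, 0, 0, 0], [0, -35, 0, -10, 0, 0, 0], [0, -35, 0, -30, 0, 0, 0], [0, -20, 0, -40, 0, 0, 0], [0, -20, 0, -40, 0, 0, 0], [0, 0, 0, 0, 0, 0, 0], [0, 0, 0, 0, 0, 0, 0]]}}

```text
time: 58.3
tool_pos: [0.439, -0.4078, 0.2416]
tool_rot: [-3.14, 0.029, -0.002]
contact_force: [-1.0, -0.1, -0.5]
opening: 0.0006
```

```bash
python3 - <<'E'
from h import *
S=cam('scene');T=cam('top')
a=near(blobs(S,'red',25),(199,361),10);b=near(blobs(T,'red',25),(514,214),10)
print(a and a[2],b and b[2])
save(S,'zk_s.png',(140,150,320,240),2.4);save(T,'zk_t.png',(110,90,440,290),1.8)
s=robot.observe();print(s['time'],s['tool_pos'],s['contact_force'])
E
```

```text
[199.5 361.5] [514.75268817 214.53763441]
58.4 [ 0.43918224 -0.40781314  0.24130096] [-0.0693729   0.58534028 -0.01721716]
```

View pics/zk_s.png

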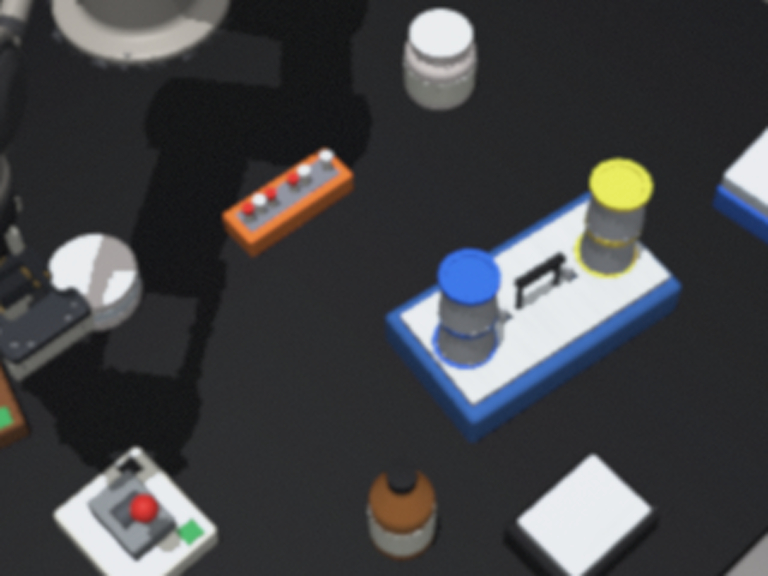

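View pics/zk_t.png

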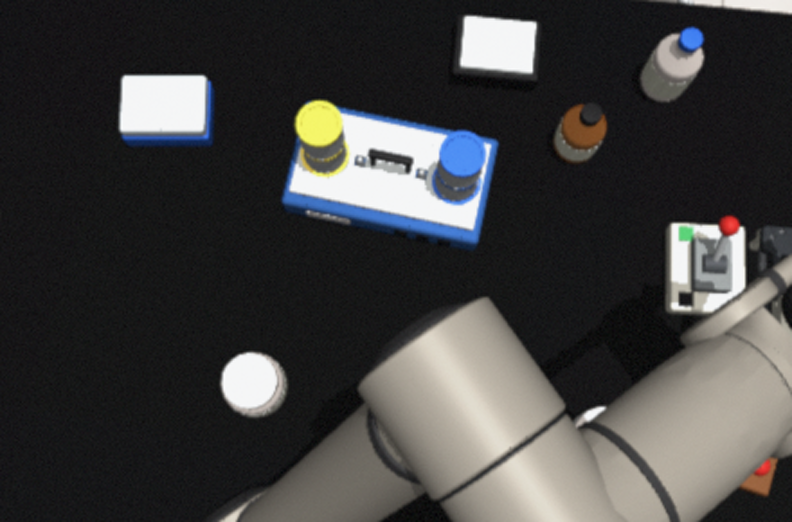

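```bash
python3 - <<'E'
from cell import robot
print(robot.hand_in())
E
```

```text
the job is handed in; nothing more can be done
None
```

The job is done and handed in after about 58 s of the 210 s allowed. The tray is home on both pegs. The four cups present (two blue, two yellow) stand mouth-down in two straight towers on their own marks. The lever on the cream console has been pushed over to its stop.

Last checks in the pictures from both cameras:
- **Tray:** it met the dryer at the height worked out for fully home, and both pegs show up through the holes.
- **Towers:** both stand upright. The blue bottom cup measured about 1 mm off its mark and the yellow one about 1.5–2 mm. The rims look aligned by eye. My numeric check of the finished towers failed, because the cup's colour merged with the dryer's in the picture.
- **Lever:** the two camera measurements put the ball's travel at 62–65 mm, against the 72 mm a full swing should give. I pushed a second time; it would not move further at about 17 N, and the ball's picture position did not change. The ball's height suggests the lever began slightly off its "off" end, so I take it as fully on.
- **Other things:** the arm is clear of everything, and no bystander was touched or seems to have moved. The arm hid the tube rack, the dishes and most of the brown console in the top camera's final picture, so I checked the rack and dishes there from the side only.

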